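# Set up a hanging-weight station in the school lab

### The arm

A 6-joint arm with a two-finger parallel gripper is mounted at the origin on the work surface. World frame = base frame: x ahead of the robot, y to its left, z up, the work surface at z = 0. Lengths are in mm, angles in rad, forces in N, time in s.
With the tool pointing down it reaches from about 300 to 850 mm from the base axis. Payload 5.4 kg.
Tool frame: the origin (TCP) lies midway between the tips of the shut fingers; the grasp point (between the pads) lies 19 mm behind it; z points along the fingers, y is the direction in which the jaws open and shut (so a half turn about z gives the same grasp; the last joint's range is limited). The gripper opens to 85 mm and grips with 20 to 120 N. Pads are 22 mm wide; open, the fingers measure 114 mm over their backs; the gripper's body (76 mm by 85 mm) begins 54 mm behind the grasp point. The pads swing forward as they close: fully open they stand 13 mm farther back than shut.
Start: joints at [-1.458, 0.158, 1.597, -0, 1.386, -0.21], TCP at [182.379, -545.293, 231.299] pointing down, gripper open.
Joint ranges: [-2.91, 2.91], [-0.94, 2.29], [0.18, 2.7], [-1.29, 4.43], [0.17, 2.64], [-3, 3]. Speed limits (rad/s): [2.57, 2.57, 3.14, 3.14, 3.14, 3.14].

### API

Orientations are given as a rotation vector (axis times angle).
In Python, from station import readout, optics, order gives the robot as it stands.
- The arm moves only by the tool play_rows, never from a script. Its argument "rows" is a list of rows, each a list of 4 numbers: the shift along the world's x, y, z in units of 40 mm (1.0 is 40 mm), then the turn about the world's z in units of 5 degrees (1.0 is 5 degrees). In form: [[dx, dy, dz, turn], ...]. A call has 1 to 10 rows; each row is the pose to reach, as a shift and turn from the pose measured when the call began; what a row does not reach only later rows make up. A row lasts 1/12 s, in which the tool goes at most 41.7 mm and 7.16 degrees, less where a joint would pass 70% of its speed; a pose out of reach is approached as far as the arm can. A call with a gripper value outside its range is refused whole. "fingers" is the closure in counts, from 0 (fully open) to 255 (shut), set as the call begins (left out, the last holds). The fingers move at their own pace and stop on an object; the grip force is fixed at half the most. Time passes only in rows, so rows that repeat a pose let the fingers close. It gives the time, the measured TCP pose, the force and the opening at its end, in the units of the state.
- readout.get_obs(): the state, without advancing time (a new reading comes with each control period).
- optics.snapshot(name): name is "scene" or "top"; returns a dict with "img" (384x512x3 uint8, red, green, blue), "z_map" (384x512 float32, mm along the optical axis (not along the pixel's ray), 0 where there is no reading), "fx", "fy", "cx", "cy" (pixels), "dist" ([k1, k2, p1, p2, k3] as OpenCV has them; the pictures are not rectified), "world_to_cam" (4x4, takes a point from world to camera coordinates). Camera axes: x right, y down, z forward; pixel columns grow to the right and rows downward; lengths in mm; the calibration is good to about 2 mm. A picture is of the moment at which its call begins.
- order.hand_in(): hands the job in, once; it reports no verdict.
The state is a dict: "time": time; "q": joint angles; "qd": joint speeds; "joint_torque": joint torques, N m; "position": TCP position; "tcp_rot": TCP orientation; "contact_force": force on the tool from outside, world axes, zero at the start; "torque": the same for the moment, N m; "opening": opening from 0.0 (shut) to 1.0 (fully open).
Only numpy, scipy, OpenCV 4.12 (cv2) and the standard library are available. Lean on these libraries where they do the work, as an engineer would, in place of code of your own. Each camera call takes 0.05 s, during which the arm holds its last target.

### The job

Set up the hanging-weight station: before any weight goes on, slide the catch mat lengthways under the weight hanger until its end is flush and square against the stand's base and centred on it, and see that it is still so at the end. Then hang every slotted disc lying on the bench on the hanger, flat in one stack on its plate with the rod in the middle, each slot turned about a quarter turn or more away from the slots of the discs just above and below it. Lay the two T brackets flat, web up, in the kit tray compartments that fit them (long in long, short in short), and leave the flask and the beaker undisturbed.

Things in the scene. Friction and masses are not known exactly. Their poses are not given: they have to be found in the camera images.
- hanger_plate (a point): Fixed weight hanger: upright 8 mm brass rod with a round plate, 50 mm across, 6 mm thick, at its foot, hung from a lab stand. Point: rod axis at the plate's top face, 75 mm above the bench. The rod rises 130 mm to the stand's 10 mm thick arm, which runs in +x (level) to a 300 mm high post 115 mm behind the rod. z up. Place and yaw vary.
- dock (a point): Middle of the front face of the stand's base (a fixed grey slab 110 x 130 x 22 mm on the bench); 11 mm above the bench, 55 mm behind the hanger's axis (towards the post). x points into the base, square to that face; y runs along the face.
- mat_center (a point): Catch mat: a loose plywood board with a cork top, 190 mm long (its x), 56 mm wide (y), 22 mm high, 0.3 kg, on the bench before the stand. Point: its centre, 11 mm up. It can be gripped across its width near the end far from the stand and slid along the bench. Flush home, its centre is 95 mm in front of dock.
- long_bracket_center (a point): The long aluminium T bracket: a flange 100 x 34 x 6 mm lying flat, with an upright web 100 mm long, 10 mm thick standing 24 mm high along its middle (30 mm overall height). Origin at mid length, half-way up (15 mm above its underside); x along its length, z up. Grip it by the web from above. 0.12 kg.
- short_bracket_center (a point): The short aluminium T bracket: like the long one, but 66 mm long.
- long_slot (a point): Centre of the floor of the wooden kit tray's long compartment, 112 mm (tray's x) by 44 mm (y). The tray is fixed, 120 (x) x 134 (y) mm outside; floors 4 mm above the bench, walls and dividers 10 mm above the floor, 4 mm thick. Axes are the tray's, z up.
- short_slot (a point): Centre of the floor of the tray's short compartment, 44 mm (tray's x) by 78 mm (tray's y), so the short bracket lies along y there. Same tray, height and axes as long_slot. The tray's third compartment (beside it, in +x) keeps a rubber stopper 22 mm high.
- flask: Bystander: conical glass flask, 74 mm across, 118 mm high; origin under its centre. Not to be disturbed.
- beaker: Bystander: small glass beaker, 56 mm across, 70 mm high; origin under its centre. Not to be disturbed.
- disc0_hub (a point): Slotted steel disc, 60 mm across, 10 mm thick, 0.18 kg; 14 mm wide slot from the rim to 7 mm past the middle. Opposite the slot a grey finger tab to grip from above: 10 mm wide, 18 mm high from the underside, 36 to 70 mm from the middle. Point: the disc's middle, 5 mm above its underside; x out through the slot (tab at -x), z up. All alike; 3 or 4 present (None if absent), flat on the bench.
- disc0_mouth (a point): Mouth of the slot of disc0: on its rim, 30 mm from the hub in +x, half-way up.
- disc1_hub (a point): Slotted steel disc, 60 mm across, 10 mm thick, 0.18 kg; 14 mm wide slot from the rim to 7 mm past the middle. Opposite the slot a grey finger tab to grip from above: 10 mm wide, 18 mm high from the underside, 36 to 70 mm from the middle. Point: the disc's middle, 5 mm above its underside; x out through the slot (tab at -x), z up. All alike; 3 or 4 present (None if absent), flat on the bench.
- disc1_mouth (a point): Mouth of the slot of disc1: on its rim, 30 mm from the hub in +x, half-way up.
- disc2_hub (a point): Slotted steel disc, 60 mm across, 10 mm thick, 0.18 kg; 14 mm wide slot from the rim to 7 mm past the middle. Opposite the slot a grey finger tab to grip from above: 10 mm wide, 18 mm high from the underside, 36 to 70 mm from the middle. Point: the disc's middle, 5 mm above its underside; x out through the slot (tab at -x), z up. All alike; 3 or 4 present (None if absent), flat on the bench.
- disc2_mouth (a point): Mouth of the slot of disc2: on its rim, 30 mm from the hub in +x, half-way up.
- disc3_hub (a point): Slotted steel disc, 60 mm across, 10 mm thick, 0.18 kg; 14 mm wide slot from the rim to 7 mm past the middle. Opposite the slot a grey finger tab to grip from above: 10 mm wide, 18 mm high from the underside, 36 to 70 mm from the middle. Point: the disc's middle, 5 mm above its underside; x out through the slot (tab at -x), z up. All alike; 3 or 4 present (None if absent), flat on the bench.
- disc3_mouth (a point): Mouth of the slot of disc3: on its rim, 30 mm from the hub in +x, half-way up.
There are look-alikes about, which are no part of the job. There is more than one size of the part that bears mat_center; the job needs the largest.

How it is judged (in metres and radians):
On the way:
1. the catch mat is flush against the stand's base, with no disc on the hanger yet (x of mat_center in the frame of dock above -0.098 m and y of mat_center in the frame of dock between -0.012 and 0.012 m and z of mat_center in the frame of dock between -0.004 and 0.004 m and angle between the x axis of mat_center and the x axis of dock, either way round below 0.05 rad and horizontal distance between each of disc0_hub, disc1_hub, disc2_hub, disc3_hub and hanger_plate above 0.045 m), for 0.2 s.
At the end, for the whole second after the job is handed in: Mat end within 3 mm of the base, square to 0.05 rad, centred to 12 mm; every disc present flat on the hanger's stack, middle within 12 mm of the rod, neighbours' slot mouths over 20 mm apart; each bracket flat, web up, in its own compartment (10 mm along, 9 mm across) (x of mat_center in the frame of dock above -0.098 m and y of mat_center in the frame of dock between -0.012 and 0.012 m and z of mat_center in the frame of dock between -0.004 and 0.004 m and angle between the x axis of mat_center and the x axis of dock, either way round below 0.05 rad and horizontal distance between each of disc0_hub, disc1_hub, disc2_hub, disc3_hub and hanger_plate below 0.012 m and z of disc0_hub in the frame of hanger_plate between 0.002 and 0.04 m and angle between each of disc0_hub, disc1_hub, disc2_hub, disc3_hub's own z axis and vertical below 0.12 rad and z of disc1_hub in the frame of hanger_plate between 0.002 and 0.04 m and z of disc2_hub in the frame of hanger_plate between 0.002 and 0.04 m and z of disc3_hub in the frame of hanger_plate between 0.002 and 0.04 m and (z of disc1_hub in the frame of disc0_hub above 0.015 m or z of disc1_hub in the frame of disc0_hub below -0.015 m or horizontal distance between disc1_mouth and disc0_mouth above 0.02 m) and (z of disc2_hub in the frame of disc0_hub above 0.015 m or z of disc2_hub in the frame of disc0_hub below -0.015 m or horizontal distance between disc2_mouth and disc0_mouth above 0.02 m) and (z of disc2_hub in the frame of disc1_hub above 0.015 m or z of disc2_hub in the frame of disc1_hub below -0.015 m or horizontal distance between disc2_mouth and disc1_mouth above 0.02 m) and (z of disc3_hub in the frame of disc0_hub above 0.015 m or z of disc3_hub in the frame of disc0_hub below -0.015 m or horizontal distance between disc3_mouth and disc0_mouth above 0.02 m) and (z of disc3_hub in the frame of disc1_hub above 0.015 m or z of disc3_hub in the frame of disc1_hub below -0.015 m or horizontal distance between disc3_mouth and disc1_mouth above 0.02 m) and (z of disc3_hub in the frame of disc2_hub above 0.015 m or z of disc3_hub in the frame of disc2_hub below -0.015 m or horizontal distance between disc3_mouth and disc2_mouth above 0.02 m) and x of long_bracket_center in the frame of long_slot between -0.01 and 0.01 m and y of long_bracket_center in the frame of long_slot between -0.009 and 0.009 m and z of long_bracket_center in the frame of long_slot below 0.019 m and angle between each of long_bracket_center, short_bracket_center's own z axis and vertical below 0.1 rad and angle between the x axis of long_bracket_center and the x axis of long_slot, either way round below 0.25 rad and y of short_bracket_center in the frame of short_slot between -0.01 and 0.01 m and x of short_bracket_center in the frame of short_slot between -0.009 and 0.009 m and z of short_bracket_center in the frame of short_slot below 0.019 m and angle between the x axis of short_bracket_center and the y axis of short_slot, either way round below 0.25 rad); the robot touches nothing.
It fails at once if the flask or the beaker is pushed aside or tipped (distance of any of flask, beaker from where it was at the start of the episode above 0.03 m or angle between any of flask, beaker's own z axis and vertical above 0.4 rad).
Of disc0, disc1, disc2, disc3 only 3 to 4 are there at a start; the rules pass over those that are not, and their reading is None.
At some moment in a run one of mat, long_bracket, short_bracket may be knocked a few centimetres aside while the robot is not near it.
It also fails if it takes over 210 s, if anything falls off the work surface, if the arm or the gripper's body presses on something with over 40 N, if the wrist force passes 120 N, or if a joint passes its speed limit or range.

## Working session

There is one attempt and no reset: what is moved stays moved. The work goes in short steps, Python scripts to look and compute and a tool call to move; the robot and the scene stay as the last step left them, time stands still between calls to the robot, and variables do not carry over. Pictures are saved under pics/ and viewed, and the job is handed in when it is done.

Besides the shell and the picture viewer there is one more tool, called after "Emit:" by a JSON object that holds its "method" and its "body". play_rows: Moves the arm, as the interface text tells. Its arguments: {"type":"object","properties":{"rows":{"type":"array","items":{"type":"array","items":{"type":"number"}}},"fingers":{"type":"number"}},"required":["rows"]}

```bash
ls -la; mkdir -p pics; cat > h.py <<'E'
import numpy as np, cv2
from station import readout, optics, order
def snap(n):
    return optics.snapshot(n)
def K(s): return np.array([[s['fx'],0,s['cx']],[0,s['fy'],s['cy']],[0,0,1.]])
def ray(s,uv):
    uv=np.asarray(uv,float).reshape(-1,1,2)
    n=cv2.undistortPoints(uv,K(s),np.array(s['dist'],float))[:,0]
    d=np.c_[n,np.ones(len(n))]
    T=np.array(s['world_to_cam']);R=T[:3,:3];t=T[:3,3]
    return -R.T@t, d@R
def onz(s,uv,z):
    o,d=ray(s,uv); k=(z-o[2])/d[:,2]
    return o+d*k[:,None]
def proj(s,P):
    T=np.array(s['world_to_cam'])
    p,_=cv2.projectPoints(np.asarray(P,float).reshape(-1,1,3),cv2.Rodrigues(T[:3,:3])[0],T[:3,3],K(s),np.array(s['dist'],float))
    return p[:,0]
def cloud(s):
    h,w=s['z_map'].shape
    u,v=np.meshgrid(np.arange(w),np.arange(h))
    uv=np.stack([u,v],-1).reshape(-1,2)
    o,d=ray(s,uv)
    return (o+d*s['z_map'].reshape(-1,1)).reshape(h,w,3)
def save(s,name,scale=1.5):
    im=cv2.cvtColor(s['img'],cv2.COLOR_RGB2BGR)
    cv2.imwrite('pics/'+name,cv2.resize(im,None,fx=scale,fy=scale,interpolation=cv2.INTER_CUBIC))
E
python3 - <<'E'
from h import *
import pickle
o=readout.get_obs();print(o)
for n in('scene','top'):
    s=snap(n);save(s,n+'0.png');pickle.dump(s,open(n+'0.pkl','wb'))
    print(n,s['fx'],s['dist'],ray(s,[[256,192]]))
E
```

```text
total 12
drwxr-xr-x  3 agent agent 4096 Dec  6 01:08 .
drwxr-xr-x 23 root  root  4096 Dec  6 01:08 ..
drwxr-xr-x  2 agent agent 4096 Dec  6 01:08 pics
{'time': 0.0, 'q': array([-1.45810759e+00,  1.59046428e-01,  1.59824900e+00, -1.46385077e-05,
        1.38618840e+00, -2.10123976e-01]), 'qd': array([ 6.20410180e-04, -6.55774874e-04, -3.33380568e-04, -1.05981482e-03,
       -9.18244862e-04,  4.74676850e-05]), 'joint_torque': array([-1.21882968e-04, -3.96002626e+01, -3.31428015e+01, -1.24569706e-04,
        8.45249713e-03,  1.07199523e-05]), 'position': array([ 182.30345007, -544.69851263,  230.30997179]), 'tcp_rot': array([-3.09889327e+00, -5.04574680e-01, -1.22019430e-04]), 'contact_force': array([-0.24716112, -0.07934795, -0.87847883]), 'torque': array([0.00223964, 0.03910025, 0.02153844]), 'opening': 0.9990564888392771}
scene 451.20350051392097 [-0.16780633  0.          0.          0.          0.        ] (array([1110.6764552 ,  848.88580277,  953.4829808 ]), array([[-0.4389529 , -0.60830739, -0.6614245 ]]))
top 445.17922154689273 [-0.03170472  0.          0.          0.          0.        ] (array([4.53362633e+02, 8.05764719e-01, 1.25253900e+03]), array([[ 0.06931515,  0.03541488, -0.99700556]]))
```

View pics/scene0.png

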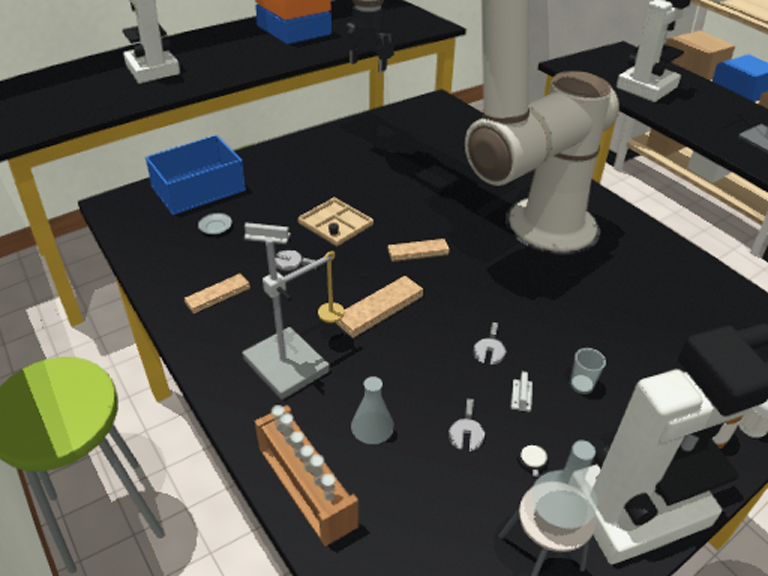

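View pics/top0.png

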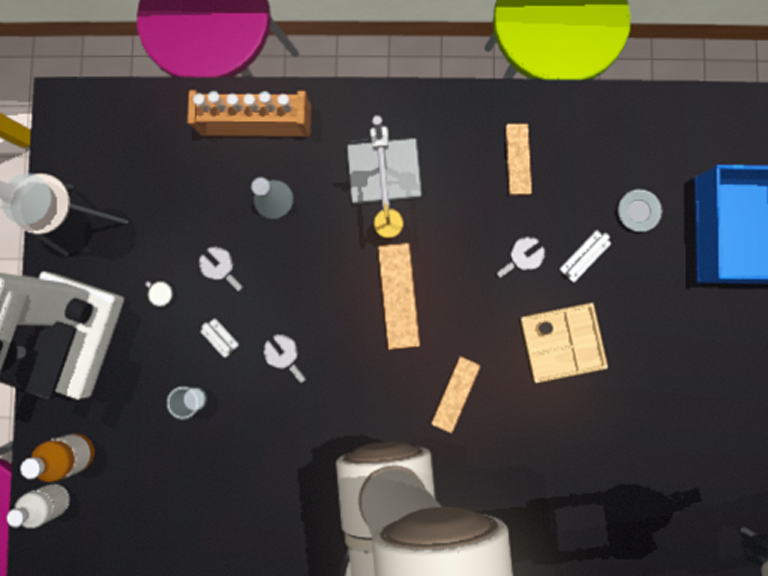

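The views show three discs, in top-view pixels at about (217,263), (282,350) and (528,253). The brackets are at (219,338) and (585,256), and the tray is at (564,343). The largest mat is at (398,296), and the stand plate is at (389,222). Now I'll measure them.

```bash
cat > m.py <<'E'
from h import *
def regions(s,C,zlo,zhi,amin=40,rng=((150,900),(-600,600))):
    m=((C[...,2]>zlo)&(C[...,2]<zhi)&(C[...,0]>rng[0][0])&(C[...,0]<rng[0][1])&(abs(C[...,1])<rng[1][1])).astype(np.uint8)
    n,l,st,c=cv2.connectedComponentsWithStats(m,connectivity=4)
    return [(l==i,st[i],c[i]) for i in range(1,n) if st[i,4]>=amin]
E
python3 - <<'E'
from m import *
import pickle
s=pickle.load(open('top0.pkl','rb'));C=cloud(s)
b=C[300:330,20:60];
for uv in ((100,250),(330,150),(450,250),(262,240),(262,180)): print(uv,C[uv[1]-2:uv[1]+3,uv[0]-2:uv[0]+3].reshape(-1,3).mean(0).round(1),C[uv[1]-2:uv[1]+3,uv[0]-2:uv[0]+3,2].std().round(2))
for m,st,c in regions(s,C,5,130):
    P=C[m];print(st,(c*1.5).round(0),'xyz',P.mean(0).round(0),'z pct',np.percentile(P[:,2],[5,50,95]).round(1))
E
```

```text
(100, 250) [3.685e+02 4.846e+02 3.000e-01] 2.49
(330, 150) [ 6.631e+02 -1.622e+02 -5.000e-01] 2.31
(450, 250) [ 387.5 -497.2   -0.8] 2.21
(262, 240) [406.  26.  -1.] 2.45
(262, 180) [572.6  28.5  21.5] 2.5
[ 125   60   82   31 2068] [249. 114.] xyz [853. 297.  63.] z pct [  6.7  73.6 119.9]
[337  83  18  47 679] [518. 159.] xyz [ 786. -203.   15.] z pct [ 9.7 14.9 18.8]
[256  92  25  42 841] [402. 170.] xyz [761.  16.  22.] z pct [17.1 21.8 26. ]
[231  96  24  41 768] [363. 174.] xyz [753.  87.  21.] z pct [16.8 21.5 25.7]
[ 464  110   39   79 1430] [713. 223.] xyz [ 663. -549.   51.] z pct [ 6.8 52.3 90.7]
[168 119  28  27 551] [271. 198.] xyz [698. 253.  58.] z pct [ 11.1  51.3 119. ]
[413 126  28  28 467] [640. 210.] xyz [ 694. -431.   11.] z pct [ 5.9 10.5 15.9]
[ 56 139  29  10  84] [105. 216.] xyz [660. 555.  69.] z pct [ 14.4  66.6 122. ]
[249 140  19  19 251] [388. 224.] xyz [650.  38.  76.] z pct [70.9 74.7 79.2]
[375 155  31  32 325] [586. 255.] xyz [ 606. -328.   18.] z pct [ 5.2 12.1 32.8]
[341 159  22  21 295] [526. 254.] xyz [ 607. -219.    9.] z pct [ 6.1  9.1 13.4]
[ 
[... 414 characters left out ...]
75 1570] [ 91. 329.] xyz [452. 576.  56.] z pct [ 12.7  48.5 119.4]
[347 203  58  52 552] [566. 343.] xyz [ 443. -292.   11.] z pct [ 5.6 12.  16.6]
[358 214  15  10  82] [546. 328.] xyz [ 471. -254.   22.] z pct [ 5.7 24.6 28.6]
[135 215  21  23 170] [218. 339.] xyz [440. 352.  20.] z pct [ 5.6 25.3 32. ]
[176 224  22  22 297] [280. 352.] xyz [416. 237.  10.] z pct [ 6.   9.4 13.3]
[288 238  32  50 694] [455. 394.] xyz [347. -89.  15.] z pct [10.8 14.7 18.6]
[193 244  10  11  52] [296. 373.] xyz [378. 204.  16.] z pct [10.6 16.4 20.4]
[112 258  26  21 351] [185. 401.] xyz [326. 402.  44.] z pct [ 7.8 47.5 70.5]
[ 35 292  28  27 464] [ 73. 457.] xyz [224. 591.  69.] z pct [ 12.   72.6 114.7]
```

```bash
cat > meas.py <<'E'
from m import *
def fillrect(s,mask,z):
    cs,_=cv2.findContours(mask.astype(np.uint8),cv2.RETR_EXTERNAL,cv2.CHAIN_APPROX_NONE)
    c=np.vstack(cs)[:,0].astype(float)
    P=onz(s,c,z)[:,:2]
    (cx,cy),(w,h),a=cv2.minAreaRect(P.astype(np.float32))
    if w<h: w,h=h,w; a+=90
    a=(a+90)%180-90
    return np.array([cx,cy]),w,h,a
def masks(s):
    hsv=cv2.cvtColor(s['img'],cv2.COLOR_RGB2HSV); return hsv[...,0].astype(int),hsv[...,1].astype(int),hsv[...,2].astype(int)
def comps(m,amin=30):
    n,l,st,c=cv2.connectedComponentsWithStats(m.astype(np.uint8),connectivity=8)
    return [(l==i,st[i],c[i]) for i in range(1,n) if st[i,4]>=amin]
def cork(s):
    H,S,V=masks(s); C=cloud(s)
    m=(S>70)&(V>80)&(H<25)&(C[...,2]>8)&(C[...,2]<30)&(abs(C[...,1])<230)&(C[...,0]>200)
    return [(fillrect(s,q,22),st) for q,st,c in comps(m,200)]
E
python3 - <<'E'
from meas import *
import pickle
s=pickle.load(open('top0.pkl','rb'));C=cloud(s)
H,S,V=masks(s)
print('cork',[ (r[0].round(1),round(r[1],1),round(r[2],1),round(r[3],2)) for r,st in cork(s)])
# gray/white
g=(V>90)&(S<60)&(C[...,0]>250)&(C[...,0]<720)&(abs(C[...,1])<420)&(C[...,2]<40)
for q,st,c in comps(g,100): print(st,C[q].mean(0).round(0),V[q].mean().round(0),[x if np.isscalar(x) else x.round(1) for x in fillrect(s,q,15)])
def crop(n,u0,v0,w,h,k): 
    im=cv2.cvtColor(s['img'][v0:v0+h,u0:u0+w],cv2.COLOR_RGB2BGR); return cv2.resize(im,None,fx=k,fy=k,interpolation=cv2.INTER_NEAREST)
cv2.imwrite('pics/c1.png',crop(0,125,155,90,70,8));cv2.imwrite('pics/c2.png',crop(0,320,145,95,115,5));cv2.imwrite('pics/c3.png',crop(0,220,80,70,90,6))
E
```

```text
cork [(array([ 785.2, -201.4]), 132.7, 40.5, 3.09), (array([524.8,  19. ]), 189.5, 55.7, 6.77), (array([346. , -88.2]), 132.2, 39.3, -22.65)]
[176 126  19  19 143] [691. 240.  23.] 108.0 [array([692.7, 243.5]), 59.8652458190918, 32.31534957885742, -35.265357971191406]
[234 127  21   8 125] [711.  83.  22.] 172.0 [array([713.2,  82.3]), 56.2000617980957, 19.048337936401367, -85.44295454025269]
[412 131  12  23 191] [ 691. -407.    8.] 179.0 [array([ 686.7, -403.8]), 62.62445831298828, 29.621376037597656, 2.426149368286133]
[373 153  35  35 531] [ 608. -329.   12.] 218.0 [array([ 608.2, -329. ]), 111.27107238769531, 38.775306701660156, -42.702049255371094]
[331 158  32  27 414] [ 605. -215.    9.] 201.0 [array([ 595.5, -212.8]), 96.21955871582031, 60.664485931396484, -29.95913314819336]
[133 164  29  30 410] [577. 359.   8.] 187.0 [array([567.1, 357.5]), 95.57086181640625, 61.32786178588867, 22.863208770751953]
[134 212  25  26 354] [443. 353.  11.] 203.0 [array([444.1, 353.2]), 74.19432067871094, 39.51484680175781, 46.213592529296875]
[176 223  28  32 424] [413. 232.   9.] 189.0 [array([403.7, 231.3]), 96.75115966796875, 60.990447998046875, 17.628089904785156]
[117 259  14  17 166] [323. 409.  12.] 153.0 [array([324. , 410.2]), 44.22032928466797, 36.78276443481445, 1.430498719215393]
```

```bash
python3 -c "
import cv2,numpy as np
a=[cv2.resize(cv2.imread(f'pics/c{i}.png'),(400,300) if i==1 else ((380,460) if i==2 else (420,540))) for i in (1,2,3)]
c=np.zeros((600,800,3),np.uint8);c[:300,:400]=a[0];c[:460,400:780]=a[1];cv2.imwrite('pics/c4.png',c);cv2.imwrite('pics/c5.png',a[2])"
```

```text
(no output)
```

View pics/c4.png

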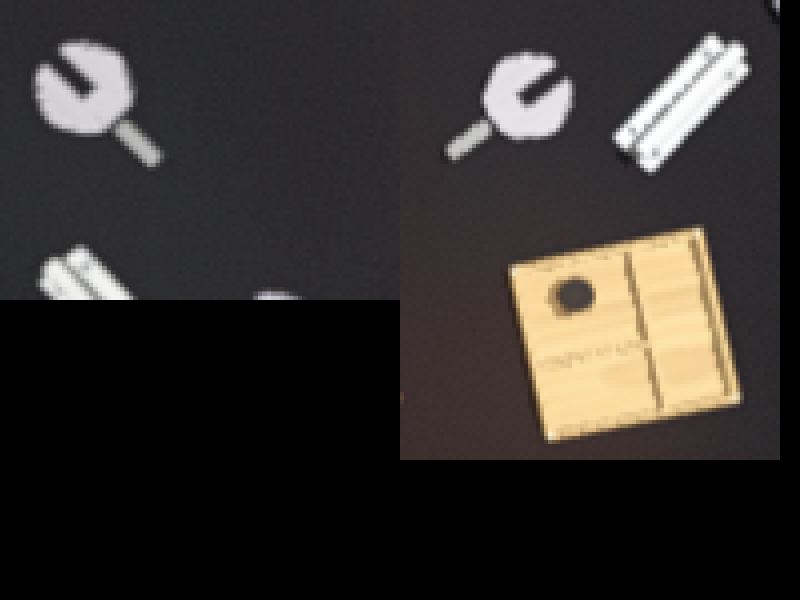

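View pics/c5.png

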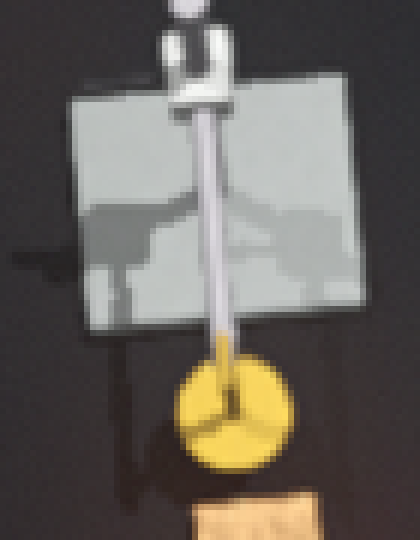

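The crops show the slot and tab of each disc clearly. The tray's long compartment is on its right (‑y) side, and the short one is at the lower left.

```bash
cat >> meas.py <<'E'
def R2(a): return np.array([[np.cos(a),-np.sin(a)],[np.sin(a),np.cos(a)]])
def circfit(P):
    A=np.c_[2*P,np.ones(len(P))];x=np.linalg.lstsq(A,(P**2).sum(1),rcond=None)[0]
    return x[:2],np.sqrt(x[2]+x[0]**2+x[1]**2)
def graycomps(s,zoff=0,lo=100,xr=(250,720),zmax=40):
    C=cloud(s);H,S,V=masks(s)
    g=(V>lo)&(S<60)&(C[...,0]>xr[0])&(C[...,0]<xr[1])&(abs(C[...,1])<420)&(C[...,2]<zmax)
    return C,comps(g,100)
def disc(s,q,zt=10,zb=18):
    cs,_=cv2.findContours(q.astype(np.uint8),cv2.RETR_EXTERNAL,cv2.CHAIN_APPROX_NONE)
    c=max(cs,key=len)[:,0].astype(float)
    P=onz(s,c,zt)[:,:2]
    # rough hub: distance transform peak not robust; iterate circle w/ outlier trimming
    dt=cv2.distanceTransform(q.astype(np.uint8),cv2.DIST_L2,5)
    ys,xs=np.nonzero(q); A=onz(s,np.c_[xs,ys],zt)[:,:2]
    best=None
    # hub: start from points' farthest-axis
    m=A.mean(0); u,_,v=np.linalg.svd(A-m); ax=v[0]
    t=(A-m)@ax
    if abs(t.max())<abs(t.min()): ax=-ax   # ax towards tab
    ctr=m-ax*10
    for _ in range(15):
        d=np.linalg.norm(P-ctr,axis=1); k=(abs(d-29.5)<5)&(((P-ctr)@ax)<26)
        ctr,r=circfit(P[k])
    B=onz(s,np.c_[xs,ys],zb)[:,:2]; d=(B-ctr)@ax
    T=B[(d>40)]
    tab=T.mean(0); dr=tab-ctr
    return ctr,r,k.sum(),np.degrees(np.arctan2(*(-dr)[::-1])),tab,np.linalg.norm(dr)
E
python3 - <<'E'
from meas import *
import pickle
s=pickle.load(open('top0.pkl','rb'))
C,cc=graycomps(s)
for q,st,c in cc:
    if 395<st[4]<430: print('disc',st,[np.round(x,1) for x in disc(s,q)])
    elif st[4]<570: 
        pass
H,S,V=masks(s)
# hanger plate
y=(H>18)&(H<32)&(S>120)&(V>90)&(C[...,2]>65)&(C[...,2]<85)
for q,st,c in comps(y,60):
    cs,_=cv2.findContours(q.astype(np.uint8),0,1);P=onz(s,max(cs,key=len)[:,0].astype(float),75)[:,:2]
    print('plate',st,cv2.minEnclosingCircle(P.astype(np.float32)),circfit(P))
b=(C[...,2]>12)&(C[...,2]<32)&(C[...,0]>680)&(C[...,0]<830)&(C[...,1]<150)&(C[...,1]>-60)
b2=b&(S<60)
print('base',fillrect(s,b,22),fillrect(s,b2,22))
t=(H<25)&(S>70)&(V>90)&(C[...,0]<550)&(C[...,1]<-200)&(C[...,1]>-400)&(C[...,0]>360)&(C[...,2]<25)
for q,st,c in comps(t,300): print('tray',fillrect(s,q,14))
for nm,(ylo,yhi,xlo,xhi) in dict(long=(-400,-270,540,680),short=(300,400,400,490)).items():
    w=(C[...,2]>3)&(V>90)&(S<60)&(C[...,0]>xlo)&(C[...,0]<xhi)&(C[...,1]>ylo)&(C[...,1]<yhi)
    q=max(comps(w,80),key=lambda r:r[1][4])[0]
    print(nm,'outl@6',fillrect(s,q,6)); 
    h=q&(C[...,2]>20); print('  web@30',fillrect(s,h,30),'mean',onz(s,np.argwhere(h)[:,::-1],30)[:,:2].mean(0), cv2.fitLine(onz(s,np.argwhere(h)[:,::-1],30)[:,:2].astype(np.float32),cv2.DIST_L2,0,.01,.01).ravel())
E
```

```text
disc [332 158  31  27 399] [array([ 609.5, -221.3]), np.float64(29.8), np.int64(50), np.float64(-52.7), array([ 576.2, -177.5]), np.float64(55.0)]
disc [133 164  28  30 396] [array([582.9, 365.3]), np.float64(29.9), np.int64(51), np.float64(45.9), array([544.7, 325.9]), np.float64(54.9)]
plate [249 140  19  19 241] ((651.0138549804688, 38.7849006652832), 24.960596084594727) (array([649.94233869,  38.26757715]), np.float64(21.145068476827788))
base (array([759.56878662,  50.26696777]), 129.79396057128906, 111.19029235839844, -83.79697036743164) (array([759.56878662,  50.26696777]), 129.79396057128906, 111.19029235839844, -83.79697036743164)
tray (array([ 445.18103027, -287.37744141]), 139.77801513671875, 126.34908294677734, -77.39981174468994)
long outl@6 (array([ 608.69085693, -330.3815918 ]), 110.32424926757812, 35.41872787475586, -44.41099548339844)
  web@30 (array([ 605.57232666, -328.3024292 ]), 102.47084045410156, 11.067427635192871, -43.2841682434082) mean [ 606.62111081 -329.36129496] [   0.72322756   -0.69060975  606.6211     -329.3613    ]
short outl@6 (array([443.02990723, 354.86376953]), 69.10208129882812, 38.881866455078125, 43.32441711425781)
  web@30 (array([441.65936279, 352.53839111]), 63.955692291259766, 12.326706886291504, 42.3570442199707) mean [442.14627426 353.4729516 ] [  0.74903786   0.6625272  442.14627    353.47296   ]
```

```bash
cat > go.py <<'E'
import sys
from h import *
from scipy.spatial.transform import Rotation as Ro
def psi(o):
    y=Ro.from_rotvec(o['tcp_rot']).as_matrix()[:,1]; return np.degrees(np.arctan2(y[1],y[0]))
def goto(*targets):
    o=readout.get_obs();p=o['position'];a=psi(o)
    print('t',round(o['time'],2),'pos',p.round(1),'psi',round(a,1),'q',o['q'].round(2),'F',o['contact_force'].round(1),'open',round(o['opening'],3))
    for x,y,z,ps in targets:
        d=(np.array([x,y,z])-p)
        da=(ps-a+90)%180-90
        q6=np.degrees(np.arctan2(y,x))-(a+da)
        print('->',(d/40).round(2).tolist()+[round(da/5,2)],'rows',round(max(np.linalg.norm(d)/41.7,abs(da)/7.16),1),'| q6 now',np.degrees(o['q'][5]).round(0),'pred',round((q6+180)%360-180))
if __name__=='__main__':
    v=list(map(float,sys.argv[1:]));goto(*[v[i:i+4] for i in range(0,len(v),4)])
E
python3 go.py 447.3 9.8 120 96.8 447.3 9.8 4 96.8; python3 go.py
```

```text
t 0.1 pos [ 182.3 -544.8  230.4] psi -71.5 q [-1.46  0.16  1.6   0.    1.39 -0.21] F [-0.8 -0.   0.1] open 0.997
-> [6.62, 13.86, -2.76, np.float64(-2.34)] rows 15.0 | q6 now -12.0 pred 84
-> [6.62, 13.86, -5.66, np.float64(-2.34)] rows 15.7 | q6 now -12.0 pred 84
t 0.1 pos [ 182.3 -544.8  230.4] psi -71.5 q [-1.46  0.16  1.6   0.    1.39 -0.21] F [-0.8 -0.   0.1] open 0.997
```

Emit:
{"method": "play_rows", "body": {"rows": [[6.62,13.86,0,-2.34],[6.62,13.86,0,-2.34],[6.62,13.86,0,-2.34],[6.62,13.86,0,-2.34],[6.62,13.86,0,-2.34],[6.62,13.86,0,-2.34],[6.62,13.86,0,-2.34],[6.62,13.86,0,-2.34],[6.62,13.86,0,-2.34],[6.62,13.86,0,-2.34]], "fingers": 0}}

```text
time: 0.93
position: [361.9, -167.2, 230.5]
tcp_rot: [-3.134, -0.185, -0.001]
contact_force: [0.3, 0.3, 0.1]
opening: 0.999
```

```bash
python3 go.py 447.3 9.8 120 96.8 447.3 9.8 4 96.8
```

```text
t 0.93 pos [ 361.9 -167.2  230.5] psi -83.2 q [-0.74 -0.33  2.06  0.    1.42  0.71] F [0.3 0.3 0.1] open 0.999
-> [2.13, 4.42, -2.76, np.float64(0.01)] rows 5.4 | q6 now 41.0 pred 84
-> [2.13, 4.42, -5.66, np.float64(0.01)] rows 7.2 | q6 now 41.0 pred 84
```

Emit:
{"method": "play_rows", "body": {"rows": [[2.13,4.42,-1,0],[2.13,4.42,-2.7,0],[2.13,4.42,-2.7,0],[2.13,4.42,-2.7,0],[2.13,4.42,-2.7,0],[2.13,4.42,-2.7,0],[2.13,4.42,-4.5,0],[2.13,4.42,-5.0,0],[2.13,4.42,-5.5,0],[2.13,4.42,-5.65,0]]}}

```text
time: 1.77
position: [442.1, 11.1, -0.6]
tcp_rot: [-3.131, -0.186, 0.016]
contact_force: [-0.3, 0.7, -0.0]
opening: 0.998
```

```bash
python3 - <<'E'
from meas import *
from go import goto
s=snap('top');save(s,'t1.png',1.5)
for r,st in cork(s): print([np.round(x,2) for x in r])
goto((447.3,9.8,4,96.8))
E
```

```text
[array([ 785.15, -201.45]), np.float64(132.78), np.float64(40.38), np.float64(3.09)]
[array([554.25,  22.49]), np.float64(130.17), np.float64(55.67), np.float64(6.76)]
[array([345.99, -88.52]), np.float64(132.03), np.float64(39.66), np.float64(-22.19)]
t 1.82 pos [443.4  10.6   0.9] psi -83.2 q [-0.25  0.17  2.11  0.    0.88  1.2 ] F [-1.2 -0.3  0.4] open 1.002
-> [0.1, -0.02, 0.08, np.float64(0.01)] rows 0.1 | q6 now 69.0 pred 84
```

View pics/t1.png

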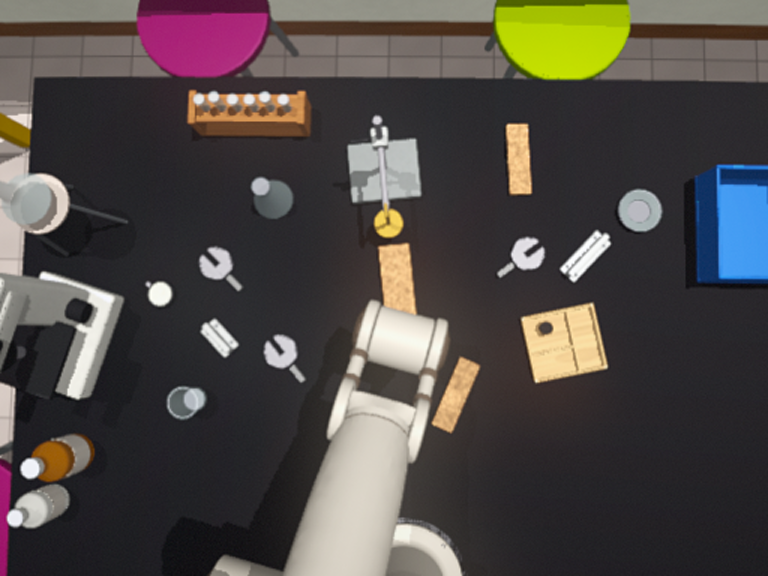

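The gripper is over the near end of the mat, and the mat's yaw hasn't changed. Now I'll close.

Emit:
{"method": "play_rows", "body": {"rows": [[0.1,0,0.08,0],[0.1,0,0.08,0],[0.1,0,0.08,0],[0.1,0,0.08,0],[0.1,0,0.08,0],[0.1,0,0.08,0],[0.1,0,0.08,0],[0.1,0,0.08,0]], "fingers": 255}}

```text
time: 2.48
position: [450.0, 9.9, 6.9]
tcp_rot: [-3.134, -0.185, 0.004]
contact_force: [0.4, -0.0, 6.9]
opening: 0.632
```

```bash
python3 - <<'E'
from meas import *
from go import *
s=snap('top')
for r,st in cork(s): print([np.round(x,2) for x in r])
C=cloud(s); o=readout.get_obs();p=o['position']
near=(abs(C[...,0]-p[0])<150)&(abs(C[...,1]-p[1])<150)&(C[...,2]>40)
Z=C[near]
for z0 in range(40,400,30):
    q=Z[(Z[:,2]>z0)&(Z[:,2]<z0+30)]
    if len(q)>5: print(z0,len(q),(np.percentile(q,[2,98],axis=0)-p).round(0)[:,:2].tolist())
goto((447.3,9.8,4,96.8))
E
```

```text
[array([ 785.14, -201.48]), np.float64(132.72), np.float64(40.45), np.float64(2.95)]
[array([558.72,  23.13]), np.float64(121.83), np.float64(55.77), np.float64(6.39)]
[array([346.04, -88.23]), np.float64(132.18), np.float64(39.33), np.float64(-22.65)]
280 13 [[-26.0, -48.0], [46.0, 46.0]]
310 621 [[-41.0, -64.0], [51.0, 66.0]]
340 1986 [[-61.0, -57.0], [37.0, 63.0]]
370 152 [[-85.0, -41.0], [-39.0, 75.0]]
t 2.53 pos [450.    9.9   6.8] psi -83.2 q [-0.25  0.17  2.09  0.    0.89  1.2 ] F [-1.  -0.6  6.4] open 0.635
-> [-0.07, -0.0, -0.07, np.float64(0.01)] rows 0.1 | q6 now 69.0 pred 84
```

Emit:
{"method": "play_rows", "body": {"rows": [[0.4,0.08,0.03,-0.05],[0.8,0.15,0.03,-0.11],[1.2,0.23,0.03,-0.11],[1.6,0.3,0.03,-0.11],[1.9,0.35,0.03,-0.11],[2.05,0.38,0.03,-0.11],[2.1,0.39,0.03,-0.11],[2.13,0.4,0.03,-0.11],[2.16,0.4,0.03,-0.11],[2.18,0.4,0.03,-0.11]]}}

```text
time: 3.37
position: [536.4, 25.9, 8.0]
tcp_rot: [-3.134, -0.17, 0.006]
contact_force: [-4.1, -1.4, -2.1]
opening: 0.638
```

```bash
python3 - <<'E'
from meas import *
from go import *
s=snap('top');save(s,'t2.png')
for r,st in cork(s): print([np.round(x,2) for x in r])
goto((533,25.6,7,96.2))
im=cv2.cvtColor(s['img'][90:230,215:310],cv2.COLOR_RGB2BGR);cv2.imwrite('pics/t2c.png',cv2.resize(im,None,fx=4,fy=4,interpolation=cv2.INTER_CUBIC))
E
```

```text
[array([ 784.98, -201.46]), np.float64(133.11), np.float64(40.38), np.float64(3.09)]
[array([662.29,  38.46]), np.float64(90.47), np.float64(55.84), np.float64(1.14)]
[array([346.05, -88.21]), np.float64(132.18), np.float64(39.36), np.float64(-22.65)]
t 3.42 pos [536.3  25.9   7.9] psi -83.8 q [-0.18  0.36  1.85  0.    0.94  1.28] F [-2.4  0.2 -2.4] open 0.637
-> [-0.08, -0.01, -0.02, np.float64(-0.0)] rows 0.1 | q6 now 74.0 pred 87
```

View pics/t2c.png

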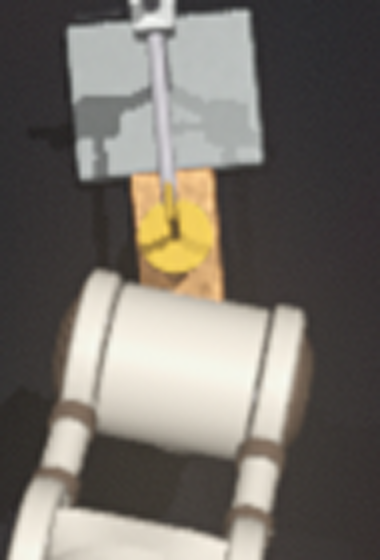

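The mat end is at the base front, in crop pixels around (173,172). I'll push gently until contact shows in the force.

Emit:
{"method": "play_rows", "body": {"rows": [[0.05,0.01,0,0],[0.08,0.01,0,0],[0.1,0.01,0,0],[0.1,0.01,0,0],[0.1,0.01,0,0]]}}

```text
time: 3.83
position: [536.3, 26.1, 6.9]
tcp_rot: [-3.134, -0.17, 0.021]
contact_force: [-12.6, -2.9, 5.5]
opening: 0.636
```

Emit:
{"method": "play_rows", "body": {"rows": [[0,0,0,0],[0,0,0,0],[0,0,0,0],[0,0,0,0],[-0.1,0,1,0],[-0.5,0,2,0],[-1,0,3,0],[-2,0,4,0],[-3,0,4,0],[-3,0,4,0]], "fingers": 0}}

```text
time: 4.67
position: [414.7, 26.3, 169.4]
tcp_rot: [-3.135, -0.171, 0.015]
contact_force: [-0.9, -0.2, 0.5]
opening: 1.0
```

```bash
cat >> meas.py <<'E'
E
python3 - <<'E'
from meas import *
from go import *
s=snap('top');C=cloud(s)
for r,st in cork(s): print([np.round(x,2) for x in r])
H,S,V=masks(s)
m=(S>70)&(V>80)&(H<25)&(C[...,0]>480)&(C[...,0]<720)&(abs(C[...,1]-30)<60)
print('mat incl plate', [np.round(x,2) for x in fillrect(s,m&~((C[...,2]>60)),22)])
C,cc=graycomps(s)
for q,st,c in cc:
    if 395<st[4]<430: print('disc',st,[np.round(x,1) for x in disc(s,q)])
goto()
im=cv2.cvtColor(s['img'][90:230,215:310],cv2.COLOR_RGB2BGR);cv2.imwrite('pics/t3c.png',cv2.resize(im,None,fx=4,fy=4,interpolation=cv2.INTER_CUBIC))
E
```

```text
[array([ 785. , -201.8]), np.float64(132.87), np.float64(40.08), np.float64(2.69)]
[array([611.45,  34.65]), np.float64(191.14), np.float64(55.62), np.float64(5.86)]
[array([345.96, -88.45]), np.float64(132.15), np.float64(39.01), np.float64(-22.57)]
mat incl plate [array([610.78,  33.89]), np.float64(192.64), np.float64(60.71), np.float64(5.86)]
t 4.72 pos [414.   26.4 168.8] psi -83.8 q [-0.23 -0.21  2.08 -0.    1.28  1.23] F [0.6 1.2 0.3] open 1.001
```

View pics/t3c.png

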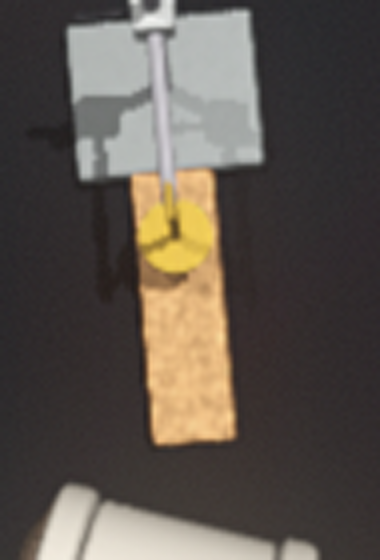

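The mat is flush: centre (611,34.5) against (610.5,34) expected, yaw 5.9° against 6.2°. Next, the discs.

```bash
cat >> meas.py <<'E'
def alldiscs(s):
    C,cc=graycomps(s,lo=90)
    for q,st,c in cc:
        if 330<st[4]<450:
            d=disc(s,q)
            if abs(d[1]-30)<1.2: yield d
def report(s):
    for d in alldiscs(s):
        a=np.radians(d[3]); g=d[0]-57*np.array([np.cos(a),np.sin(a)])
        print('disc hub',d[0].round(1),'r',round(d[1],1),'slotdir',round(d[3],1),'grip57',g.round(1),'psi',round((d[3]+90)%180,1),'tabdist',round(d[5],1))
E
python3 - <<'E'
from meas import *
from go import *
report(snap('top'))
C,cc=graycomps(snap('top'),lo=90)
for q,st,c in cc: print(st,c)
goto()
E
```

```text
disc hub [ 609.5 -221.3] r 29.8 slotdir -52.7 grip57 [ 575. -176.] psi 37.3 tabdist 55.2
disc hub [582.9 365.4] r 29.9 slotdir 46.0 grip57 [543.3 324.4] psi 136.0 tabdist 55.0
disc hub [419.6 237.2] r 30.1 slotdir 40.0 grip57 [375.9 200.6] psi 130.0 tabdist 53.1
[181 126  14  18 114] [189.07894737 135.64912281]
[234 128  20   7 117] [242.95726496 130.51282051]
[412 131  12  23 184] [417.61956522 140.83152174]
[373 153  35  35 525] [390.32       169.78285714]
[331 158  32  27 407] [349.11547912 170.4987715 ]
[133 164  28  30 395] [145.23291139 177.04303797]
[134 212  25  26 352] [145.60511364 224.56534091]
[176 223  27  31 406] [187.89162562 235.68719212]
[118 259  13  16 157] [124.31210191 267.31210191]
t 4.82 pos [416.8  26.  167.8] psi -83.8 q [-0.23 -0.2   2.08 -0.    1.27  1.23] F [ 1.   0.9 -0.3] open 1.003
```

```bash
python3 go.py 375.9 200.6 70 -50 375.9 200.6 5 -50
```

```text
t 4.82 pos [416.8  26.  167.8] psi -83.8 q [-0.23 -0.2   2.08 -0.    1.27  1.23] F [ 1.   0.9 -0.3] open 1.003
-> [-1.02, 4.36, -2.44, np.float64(6.76)] rows 4.9 | q6 now 71.0 pred 78
-> [-1.02, 4.36, -4.07, np.float64(6.76)] rows 5.8 | q6 now 71.0 pred 78
```

Emit:
{"method": "play_rows", "body": {"rows": [[-1.02,4.36,-2.4,6.76],[-1.02,4.36,-2.4,6.76],[-1.02,4.36,-2.4,6.76],[-1.02,4.36,-2.4,6.76],[-1.02,4.36,-2.4,6.76],[-1.02,4.36,-3.0,6.76],[-1.02,4.36,-3.5,6.76],[-1.02,4.36,-3.9,6.76],[-1.02,4.36,-4.05,6.76],[-1.02,4.36,-4.07,6.76]]}}

```text
time: 5.65
position: [375.3, 200.4, 3.3]
tcp_rot: [2.952, 1.074, -0.021]
contact_force: [-0.4, 0.5, 0.0]
opening: 1.001
```

```bash
python3 go.py 375.9 200.6 5 -50; python3 - <<'E'
from h import *
s=snap('scene');save(s,'s4.png')
E
```

```text
t 5.65 pos [375.3 200.4   3.3] psi -50.0 q [ 0.21  0.12  2.15 -0.    0.88  1.08] F [-0.4  0.5  0. ] open 1.001
-> [0.01, 0.01, 0.04, np.float64(-0.0)] rows 0.0 | q6 now 62.0 pred 78
```

View pics/s4.png

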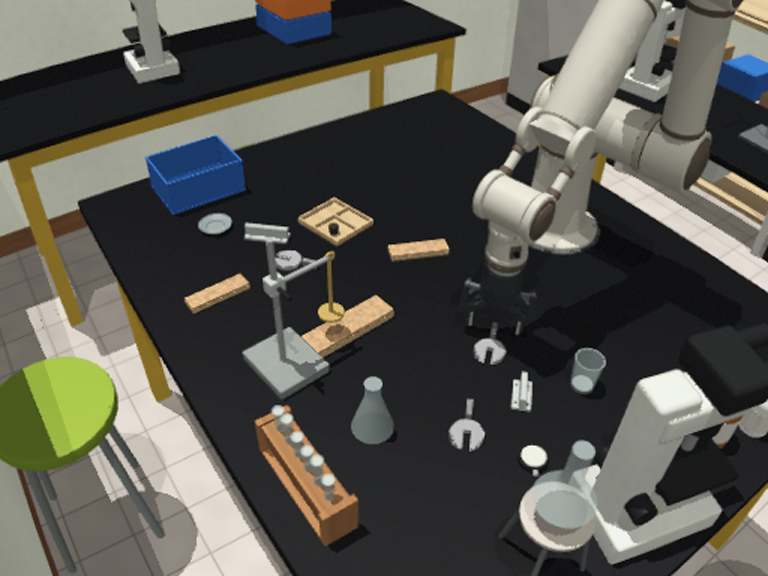

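The open fingers straddle the tab, at about (493,328). Now I'll close and lift.

Emit:
{"method": "play_rows", "body": {"rows": [[0,0,0.04,0],[0,0,0.04,0],[0,0,0.04,0],[0,0,0.04,0],[0,0,0.04,0],[0,0,0.04,0],[0,0,0.04,0],[0,0,0.04,0],[0,0,0.04,0],[0,0,0.04,0]], "fingers": 255}}

```text
time: 6.53
position: [376.3, 200.6, 6.4]
tcp_rot: [2.952, 1.074, -0.018]
contact_force: [-1.9, -0.4, 6.3]
opening: 0.094
```

```bash
python3 go.py 375.9 200.6 5 -50; python3 -c "
from meas import *
report(snap('top'))"
```

```text
t 6.53 pos [376.3 200.6   6.4] psi -50.0 q [ 0.21  0.12  2.15 -0.    0.89  1.08] F [-1.9 -0.4  6.3] open 0.094
-> [-0.01, -0.0, -0.03, np.float64(0.0)] rows 0.0 | q6 now 62.0 pred 78
disc hub [ 610.  -221.4] r 30.0 slotdir -52.4 grip57 [ 575.3 -176.2] psi 37.6 tabdist 55.3
disc hub [582.6 365. ] r 30.3 slotdir 46.6 grip57 [543.5 323.6] psi 136.6 tabdist 55.4
```

```bash
python3 go.py 376.3 200.6 106 -50 544.3 26.9 106 -83.8 544.3 26.9 87 -83.8
```

```text
t 6.58 pos [376.4 200.6   6.4] psi -50.0 q [ 0.21  0.12  2.15 -0.    0.89  1.08] F [-2.1  0.5  6. ] open 0.096
-> [-0.0, -0.0, 2.49, np.float64(0.0)] rows 2.4 | q6 now 62.0 pred 78
-> [4.2, -4.34, 2.49, np.float64(-6.76)] rows 6.3 | q6 now 62.0 pred 87
-> [4.2, -4.34, 2.01, np.float64(-6.76)] rows 6.1 | q6 now 62.0 pred 87
```

Emit:
{"method": "play_rows", "body": {"rows": [[0,0,0.4,0],[0,0,1.2,0],[0,0,2.0,0],[0.4,-0.4,2.5,-1],[1.0,-1.0,2.5,-2],[1.6,-1.6,2.5,-3],[2.2,-2.2,2.5,-4],[2.8,-2.8,2.5,-5],[3.4,-3.4,2.5,-6],[3.8,-3.9,2.5,-6.76]]}}

```text
time: 7.42
position: [529.7, 42.6, 105.9]
tcp_rot: [-3.135, -0.162, 0.017]
contact_force: [0.0, 0.7, -2.1]
opening: 0.098
```

```bash
python3 - <<'E'
from meas import *
from go import *
goto((544.3,26.9,106,-83.8),(544.3,26.9,87,-83.8))
s=snap('top');C,cc=graycomps(s,lo=90,zmax=130)
for q,st,c in cc:
    if 100<st[4]<600 and abs(C[q].mean(0)[1]-40)<60: print(st,C[q].mean(0),[np.round(x,1) for x in disc(s,q,110,118)])
s=snap('scene');save(s,'s5.png')
E
```

```text
t 7.42 pos [529.7  42.6 105.9] psi -84.1 q [-0.15  0.19  1.82  0.    1.14  1.32] F [ 0.   0.7 -2.1] open 0.098
-> [0.37, -0.39, 0.0, np.float64(0.06)] rows 0.5 | q6 now 76.0 pred 87
-> [0.37, -0.39, -0.47, np.float64(0.06)] rows 0.7 | q6 now 76.0 pred 87
[234 127  20   8 119] [711.54438805  84.34374908  21.28676934] [array([0., 0.]), np.float64(0.0), np.int64(0), np.float64(nan), array([nan, nan]), np.float64(nan)]meas.py:45: RuntimeWarning: Mean of empty slice.
  tab=T.mean(0); dr=tab-ctr
  ret = um.true_divide(
```

View pics/s5.png

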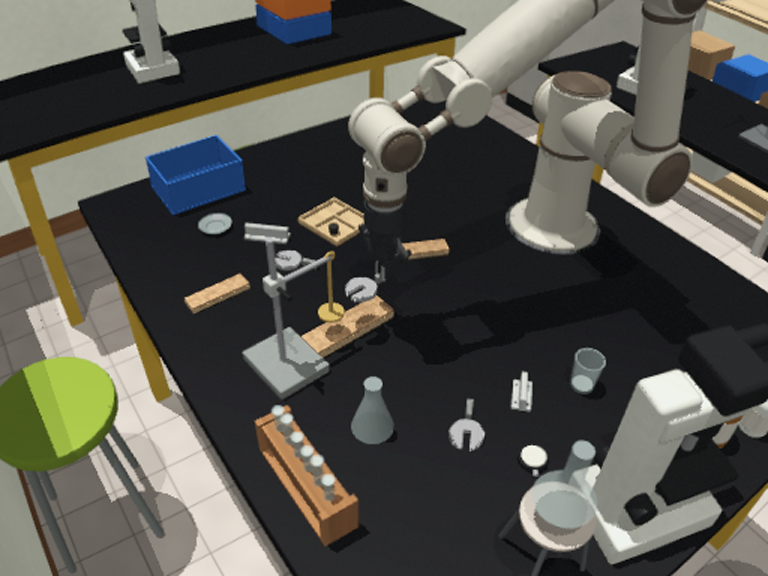

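The disc is held at (361,290) with its slot facing the rod. I'll move to the pre-approach point and lower.

Emit:
{"method": "play_rows", "body": {"rows": [[0.37,-0.39,-0.1,0.06],[0.37,-0.39,-0.3,0.06],[0.37,-0.39,-0.47,0.06],[0.37,-0.39,-0.47,0.06],[0.37,-0.39,-0.47,0.06]]}}

```text
time: 7.93
position: [543.5, 26.9, 86.3]
tcp_rot: [-3.134, -0.172, 0.02]
contact_force: [-0.1, 0.4, -1.3]
opening: 0.094
```

```bash
cat >> meas.py <<'E'
def crop(s,name,u0,v0,w,h,k):
    im=cv2.cvtColor(s['img'][v0:v0+h,u0:u0+w],cv2.COLOR_RGB2BGR);cv2.imwrite('pics/'+name,cv2.resize(im,None,fx=k,fy=k,interpolation=cv2.INTER_CUBIC))
E
python3 - <<'E'
from meas import *
from go import *
goto((594,32.3,87,-83.8),(594,32.3,81,-83.8))
s=snap('scene');crop(s,'s6.png',160,140,120,110,6)
s=snap('top');crop(s,'t6.png',220,90,80,110,5)
E
```

```text
t 7.93 pos [543.5  26.9  86.3] psi -83.7 q [-0.17  0.25  1.8  -0.    1.11  1.29] F [-0.1  0.4 -1.3] open 0.094
-> [1.26, 0.14, 0.02, np.float64(-0.01)] rows 1.2 | q6 now 74.0 pred 87
-> [1.26, 0.14, -0.13, np.float64(-0.01)] rows 1.2 | q6 now 74.0 pred 87
```

View pics/s6.png

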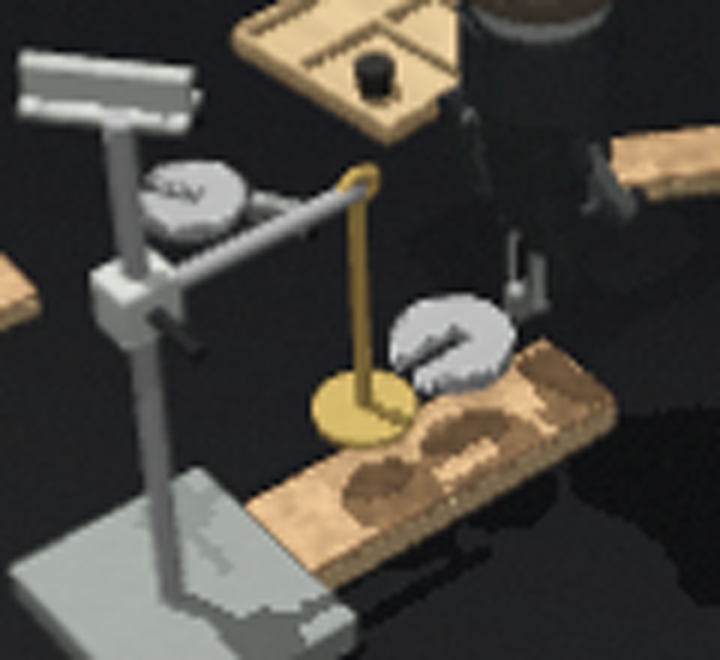

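View pics/t6.png

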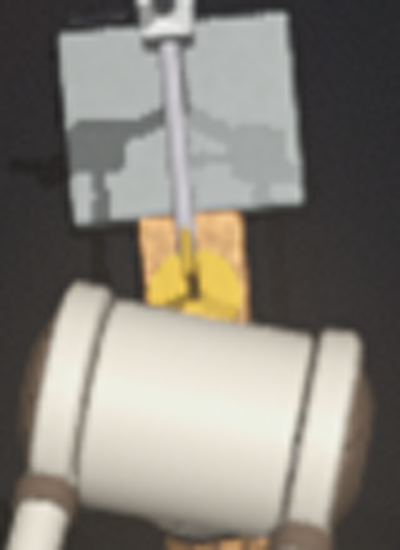

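```bash
cat >> meas.py <<'E'
def dplane(s,u0,v0,w,h,zr,xyc,rad):
    C=cloud(s)[v0:v0+h,u0:u0+w];H,S,V=[x[v0:v0+h,u0:u0+w] for x in masks(s)]
    m=(S<50)&(V>130)&(C[...,2]>zr[0])&(C[...,2]<zr[1])&(np.hypot(C[...,0]-xyc[0],C[...,1]-xyc[1])<rad)
    P=C[m]; c=P.mean(0)
    A=np.c_[P[:,:2]-c[:2],np.ones(len(P))];x,res,_,_=np.linalg.lstsq(A,P[:,2],rcond=None)
    return len(P),c,x, np.percentile(P,[3,97],axis=0)
E
python3 - <<'E'
from meas import *
s=snap('scene')
n,c,x,p=dplane(s,160,140,120,110,(65,115),(600,33),45)
print(n,c.round(1),'slopes',x[:2].round(3),'z',x[2].round(1),p.round(1).tolist())
E
```

```text
203 [596.8  34.4  91.2] slopes [-0.041 -0.002] z 91.2 [[570.9, 9.2, 86.4], [624.2, 60.7, 94.9]]
```

Emit:
{"method": "play_rows", "body": {"rows": [[0.3,0.03,0.03,0],[0.6,0.07,0.03,0],[0.9,0.1,0.03,0],[1.15,0.13,0.03,0],[1.26,0.14,0.03,0],[1.26,0.14,0.03,0],[1.26,0.14,0.03,0]]}}

```text
time: 8.67
position: [595.1, 32.2, 89.0]
tcp_rot: [-3.135, -0.172, 0.015]
contact_force: [0.4, 0.0, -2.7]
opening: 0.1
```

```bash
python3 - <<'E'
from meas import *
from go import *
goto((594,32.3,81,-83.8))
s=snap('scene');crop(s,'s7.png',160,140,120,110,6)
n,c,x,p=dplane(s,160,140,120,110,(65,115),(650,38),45)
print(n,c.round(1),'slopes',x[:2].round(3),'z',x[2].round(1),p.round(1).tolist())
E
```

```text
t 8.67 pos [595.1  32.2  89. ] psi -83.7 q [-0.15  0.36  1.65 -0.    1.14  1.31] F [ 0.4  0.  -2.7] open 0.1
-> [-0.03, 0.0, -0.2, np.float64(-0.02)] rows 0.2 | q6 now 75.0 pred 87
180 [648.4  38.7  92.7] slopes [-0.037  0.002] z 92.7 [[620.4, 14.1, 88.6], [676.4, 62.3, 98.2]]
```

View pics/s7.png

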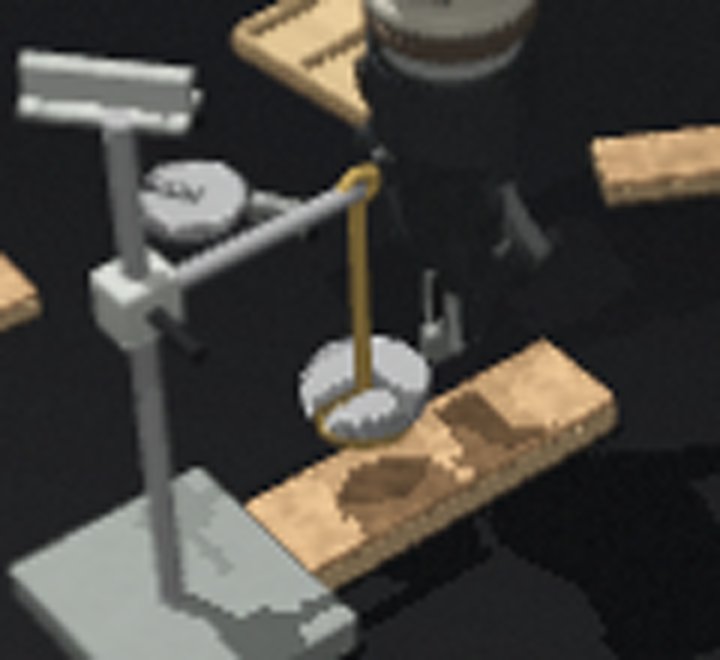

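The rod is in the slot near the middle. Now I'll lower onto the plate.

Emit:
{"method": "play_rows", "body": {"rows": [[-0.02,0,-0.05,0],[-0.02,0,-0.1,0],[-0.02,0,-0.14,0],[-0.02,0,-0.17,0],[-0.02,0,-0.17,0],[-0.02,0,-0.17,0]]}}

```text
time: 9.22
position: [593.9, 32.2, 82.0]
tcp_rot: [-3.135, -0.172, 0.016]
contact_force: [0.2, -0.1, -0.8]
opening: 0.094
```

```bash
python3 go.py 594 32.3 81 -83.8; python3 - <<'E'
from meas import *
s=snap('scene')
n,c,x,p=dplane(s,160,140,120,110,(65,115),(650,38),45)
print(n,c.round(1),'slopes',x[:2].round(3),'z',x[2].round(1),p.round(1).tolist())
E
```

```text
t 9.22 pos [593.9  32.2  82. ] psi -83.7 q [-0.15  0.37  1.65 -0.    1.13  1.31] F [ 0.2 -0.1 -0.8] open 0.094
-> [0.0, 0.0, -0.02, np.float64(-0.01)] rows 0.0 | q6 now 75.0 pred 87
176 [646.9  39.9  85.7] slopes [-0.047  0.009] z 85.7 [[620.5, 14.5, 81.5], [674.1, 64.0, 89.0]]
```

Emit:
{"method": "play_rows", "body": {"rows": [[0,0,-0.04,0],[0,0,-0.04,0],[0,0,-0.03,0],[0,0,-0.03,0],[0,0,-0.03,0],[0,0,-0.03,0],[0,0,0.3,0],[-0.2,0,0.8,0],[-1,-0.1,1.4,0],[-2,-0.2,1.8,0]], "fingers": 100}}

```text
time: 10.1
position: [517.1, 23.9, 156.7]
tcp_rot: [-3.136, -0.173, 0.009]
contact_force: [0.0, -1.0, 1.3]
opening: 0.604
```

```bash
python3 - <<'E'
from meas import *
from go import *
s=snap('scene');crop(s,'s8.png',160,140,120,110,6)
n,c,x,p=dplane(s,160,140,120,110,(65,115),(650,38),45)
print(n,c.round(1),'slopes',x[:2].round(3),'z',x[2].round(1),p.round(1).tolist())
s=snap('top');crop(s,'t8.png',220,90,80,110,5);report(s)
goto((575,-176,120,-142.6),(575,-176,5,-142.6))
E
```

```text
180 [646.8  40.2  85.5] slopes [-0.038 -0.   ] z 85.5 [[617.9, 14.3, 80.8], [674.0, 65.5, 89.5]]
disc hub [ 609.5 -221.4] r 29.8 slotdir -52.8 grip57 [ 575. -176.] psi 37.2 tabdist 55.0
disc hub [583.1 365.2] r 29.8 slotdir 45.7 grip57 [543.3 324.5] psi 135.7 tabdist 55.1
t 10.2 pos [512.3  24.6 156.3] psi -83.7 q [-0.19  0.08  1.84 -0.    1.23  1.27] F [ 0.7 -0.4 -0. ] open 0.61
-> [1.57, -5.01, -0.91, np.float64(-11.78)] rows 8.2 | q6 now 73.0 pred 126
-> [1.57, -5.01, -3.78, np.float64(-11.78)] rows 8.2 | q6 now 73.0 pred 126
```

View pics/s8.png

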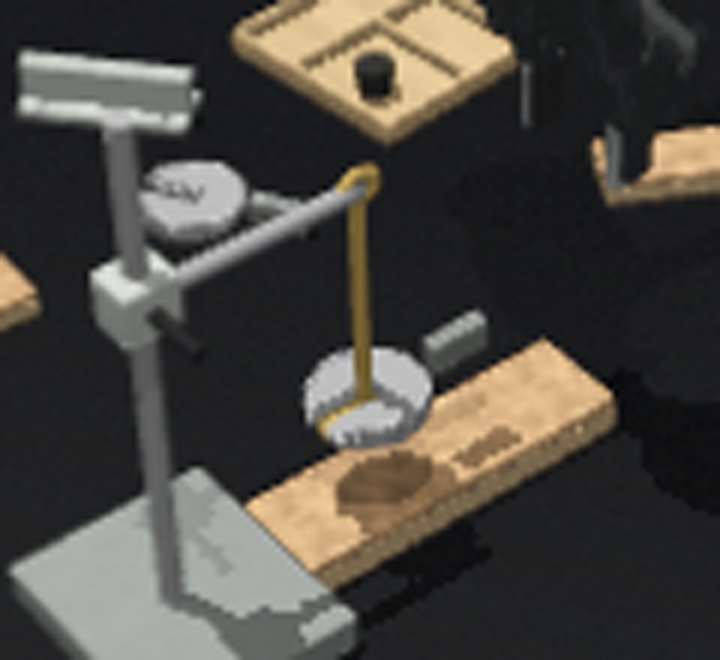

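View pics/t8.png

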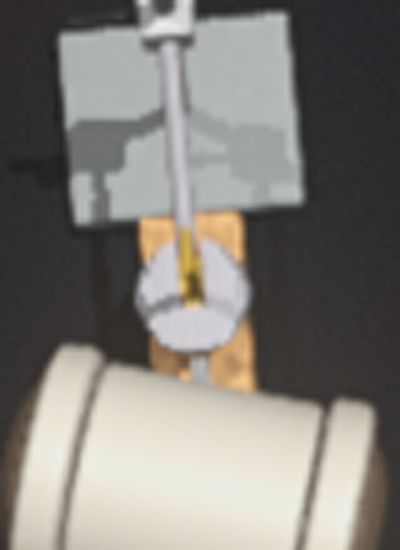

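Disc 1 lies flat on the plate, around the rod at (365,397) in the crop. Next is the right-hand disc.

Emit:
{"method": "play_rows", "body": {"rows": [[0.16,-0.6,0,-1.4],[0.36,-1.2,0,-2.8],[0.56,-1.8,0,-4.2],[0.76,-2.5,-0.2,-5.6],[0.96,-3.2,-0.5,-7.0],[1.16,-3.9,-0.9,-8.4],[1.4,-4.5,-1.4,-9.8],[1.57,-5.01,-1.9,-11.2],[1.57,-5.01,-2.5,-11.8],[1.57,-5.01,-2.5,-11.8]], "fingers": 0}}

```text
time: 11.03
position: [572.5, -175.7, 51.8]
tcp_rot: [-2.807, 1.397, 0.023]
contact_force: [-1.4, 1.3, -1.0]
opening: 1.0
```

```bash
python3 go.py 575 -176 5 -142.6; python3 -c "
from meas import *
s=snap('top');crop(s,'t9.png',220,90,80,110,5);report(s)"
```

```text
t 11.03 pos [ 572.5 -175.7   51.8] psi -142.9 q [-0.5   0.43  1.65  0.01  1.08  1.99] F [-1.4  1.3 -1. ] open 1.0
-> [0.06, -0.01, -1.17, np.float64(0.06)] rows 1.1 | q6 now 114.0 pred 126
disc hub [583.1 365.3] r 29.9 slotdir 45.6 grip57 [543.3 324.6] psi 135.6 tabdist 55.0
```

View pics/t9.png

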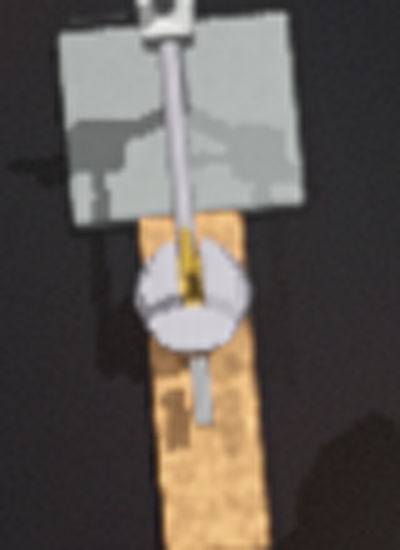

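```bash
python3 - <<'E'
from meas import *
s=snap('top');print(onz(s,[[258.1,148.5],[260,168]],85))
E
```

```text
[[650.18673541  38.85138372  85.        ]
 [598.22882435  32.88680641  85.        ]]
```

Emit:
{"method": "play_rows", "body": {"rows": [[0.06,-0.01,-0.5,0.06],[0.06,-0.01,-0.9,0.06],[0.06,-0.01,-1.1,0.06],[0.06,-0.01,-1.17,0.06],[0.06,-0.01,-1.17,0.06]]}}

```text
time: 11.55
position: [577.4, -175.4, 10.0]
tcp_rot: [-2.816, 1.381, 0.014]
contact_force: [0.1, -0.0, 0.2]
opening: 1.001
```

Emit:
{"method": "play_rows", "body": {"rows": [[0,0,0.02,0],[0,0,0.02,0],[0,0,0.02,0],[0,0,0.02,0],[0,0,0.02,0],[0,0,0.02,0],[0,0,0.02,0],[0,0,0.02,0],[0,0,0.02,0],[0,0,0.02,0]], "fingers": 255}}

```text
time: 12.38
position: [577.6, -175.7, 11.2]
tcp_rot: [-2.816, 1.381, 0.013]
contact_force: [-0.5, -0.0, 5.5]
opening: 0.092
```

```bash
python3 go.py 575 -176 106 -142.6
```

```text
t 12.38 pos [ 577.6 -175.7   11.2] psi -142.2 q [-0.5   0.49  1.65  0.01  1.01  1.98] F [-0.5 -0.   5.5] open 0.092
-> [-0.07, -0.01, 2.37, np.float64(-0.07)] rows 2.3 | q6 now 114.0 pred 126
```

Emit:
{"method": "play_rows", "body": {"rows": [[0,0,0.5,0],[0,0,1.3,0],[0,0,2.1,0.4],[0.1,0,2.7,1.4],[0.3,0.1,3,2.6],[0.5,0.2,3,3.8],[0.7,0.3,3,5.0],[0.9,0.4,3,6.2],[1.1,0.5,3,7.4],[1.3,0.6,3,8.6]]}}

```text
time: 13.22
position: [629.4, -151.0, 130.0]
tcp_rot: [-3.129, 0.245, 0.018]
contact_force: [0.2, 0.0, -2.2]
opening: 0.092
```

```bash
python3 go.py 662.3 -100 115 96.2 662.3 -71.5 102 96.2
```

```text
t 13.22 pos [ 629.4 -151.   130. ] psi -98.9 q [-0.42  0.44  1.46 -0.    1.26  1.31] F [ 0.2  0.  -2.2] open 0.092
-> [0.82, 1.28, -0.37, np.float64(3.03)] rows 2.1 | q6 now 75.0 pred 75
-> [0.82, 1.99, -0.7, np.float64(3.03)] rows 2.2 | q6 now 75.0 pred 78
```

Emit:
{"method": "play_rows", "body": {"rows": [[0.1,0.1,0,1.2],[0.2,0.3,0,2.4],[0.3,0.5,-0.1,3.6],[0.4,0.6,-0.1,4.8],[0.5,0.7,-0.1,6.0],[0.6,0.8,-0.1,7.2],[0.7,0.9,-0.1,8.4],[0.8,0.9,-0.1,9.6],[0.8,0.9,-0.2,10.8],[0.8,0.9,-0.2,12.0]]}}

```text
time: 14.05
position: [660.6, -114.5, 120.0]
tcp_rot: [2.83, 1.361, -0.021]
contact_force: [-1.1, 0.9, -2.1]
opening: 0.095
```

Emit:
{"method": "play_rows", "body": {"rows": [[0,0,0,1.4],[0,0,0,2.6],[0,0,0,3.8],[0,0,0,5.0],[0,0,0,6.2],[0,0,0,7.4],[0,0,0,8.6],[0,0,0,9.0],[0,0,0,9.0]]}}

```text
time: 14.8
position: [659.9, -114.1, 118.8]
tcp_rot: [2.091, 2.339, -0.019]
contact_force: [-0.8, -0.7, -1.3]
opening: 0.093
```

```bash
python3 go.py 662.3 -71.5 102 6.2 656.3 -16.8 102 6.2;  python3 - <<'E'
from meas import *
s=snap('scene');crop(s,'s10.png',160,140,120,110,6)
s=snap('top');crop(s,'t10.png',220,90,110,120,5)
E
```

```text
t 14.8 pos [ 659.9 -114.1  118.8] psi 6.4 q [-0.35  0.5   1.4  -0.01  1.24 -0.45] F [-0.8 -0.7 -1.3] open 0.093
-> [0.06, 1.07, -0.42, np.float64(-0.04)] rows 1.1 | q6 now -26.0 pred -12
-> [-0.09, 2.43, -0.42, np.float64(-0.04)] rows 2.4 | q6 now -26.0 pred -8
```

View pics/s10.png

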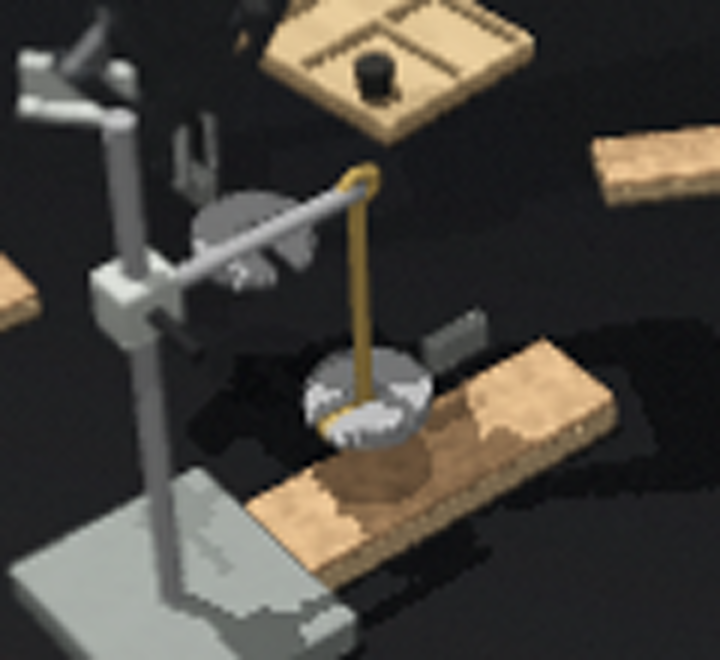

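View pics/t10.png

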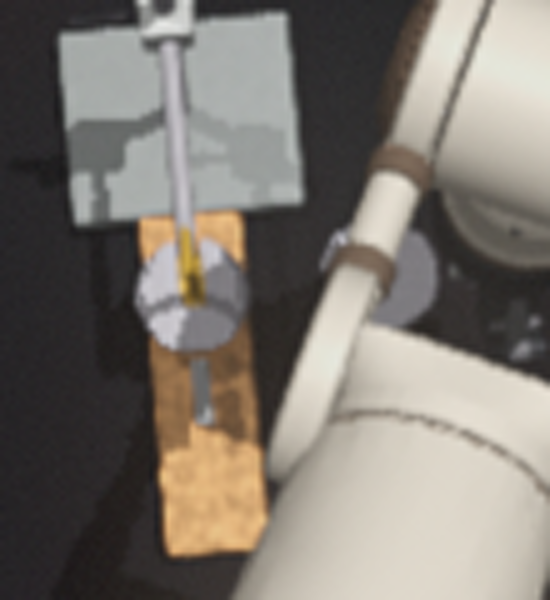

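Emit:
{"method": "play_rows", "body": {"rows": [[0.03,0.4,-0.1,0],[0.06,0.8,-0.25,0],[0.06,1.07,-0.35,0],[0.06,1.07,-0.35,0],[0.06,1.07,-0.35,0]]}}

```text
time: 15.32
position: [662.0, -69.9, 104.3]
tcp_rot: [2.091, 2.339, -0.021]
contact_force: [-0.5, -0.2, -1.5]
opening: 0.093
```

```bash
python3 go.py 662.3 -71.5 102 6.2 656.3 -16.8 102 6.2;  python3 - <<'E'
from meas import *
s=snap('scene');crop(s,'s11.png',160,140,120,110,6)
n,c,x,p=dplane(s,160,140,120,110,(93,135),(656,-16),36)
print(n,c.round(1),'slopes',x[:2].round(3),'z',x[2].round(1),p.round(1).tolist())
E
```

```text
t 15.32 pos [662.  -69.9 104.3] psi 6.4 q [-0.28  0.5   1.42 -0.01  1.22 -0.39] F [-0.5 -0.2 -1.5] open 0.093
-> [0.01, -0.04, -0.06, np.float64(-0.04)] rows 0.1 | q6 now -22.0 pred -12
-> [-0.14, 1.33, -0.06, np.float64(-0.04)] rows 1.3 | q6 now -22.0 pred -8
23 [677.7  -3.8 102.5] slopes [0.12 0.07] z 102.5 [[671.6, -17.1, 99.4], [684.7, 9.3, 105.9]]
```

View pics/s11.png

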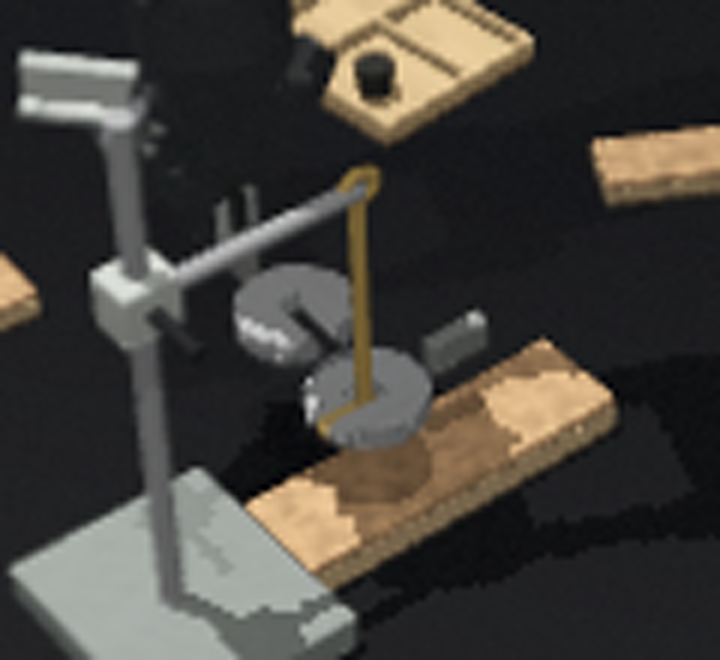

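```bash
sed -i 's/V>130/V>75/' meas.py; python3 - <<'E'
from meas import *
s=snap('scene')
n,c,x,p=dplane(s,160,140,120,110,(93,135),(656,-16),36)
print(n,c.round(1),'slopes',x[:2].round(3),'z',x[2].round(1),p.round(1).tolist())
n,c,x,p=dplane(s,160,140,120,110,(75,95),(650,38),32)
print(n,c.round(1),'slopes',x[:2].round(3),'z',x[2].round(1),p.round(1).tolist())
E
```

```text
239 [658.2 -13.3 102.6] slopes [-0.022 -0.04 ] z 102.6 [[631.1, -40.9, 95.5], [683.3, 12.7, 106.9]]
227 [648.8  43.6  84.5] slopes [-0.047 -0.028] z 84.5 [[622.8, 14.8, 78.6], [673.8, 68.3, 89.1]]
```

Emit:
{"method": "play_rows", "body": {"rows": [[-0.04,0.3,0,-0.04],[-0.08,0.6,0,-0.04],[-0.12,0.9,0,-0.04],[-0.15,1.2,0,-0.04],[-0.16,1.33,0,-0.04],[-0.16,1.33,0,-0.04],[-0.16,1.33,0,-0.04]]}}

```text
time: 16.0
position: [656.2, -17.8, 105.3]
tcp_rot: [2.095, 2.334, -0.02]
contact_force: [0.2, 0.4, -1.3]
opening: 0.091
```

```bash
python3 go.py 656.3 -16.8 97 6.2;  python3 - <<'E'
from meas import *
s=snap('scene');crop(s,'s12.png',160,140,120,110,6)
n,c,x,p=dplane(s,160,140,120,110,(93,135),(650,38),36)
print(n,c.round(1),'slopes',x[:2].round(3),'z',x[2].round(1),p.round(1).tolist())
E
```

```text
t 16.0 pos [656.2 -17.8 105.3] psi 6.2 q [-0.2   0.48  1.45 -0.01  1.21 -0.31] F [ 0.2  0.4 -1.3] open 0.091
-> [0.0, 0.03, -0.21, np.float64(0.01)] rows 0.2 | q6 now -18.0 pred -8
243 [653.   41.9 102.8] slopes [-0.01  -0.077] z 102.8 [[623.9, 13.0, 94.8], [678.1, 66.8, 106.9]]
```

View pics/s12.png

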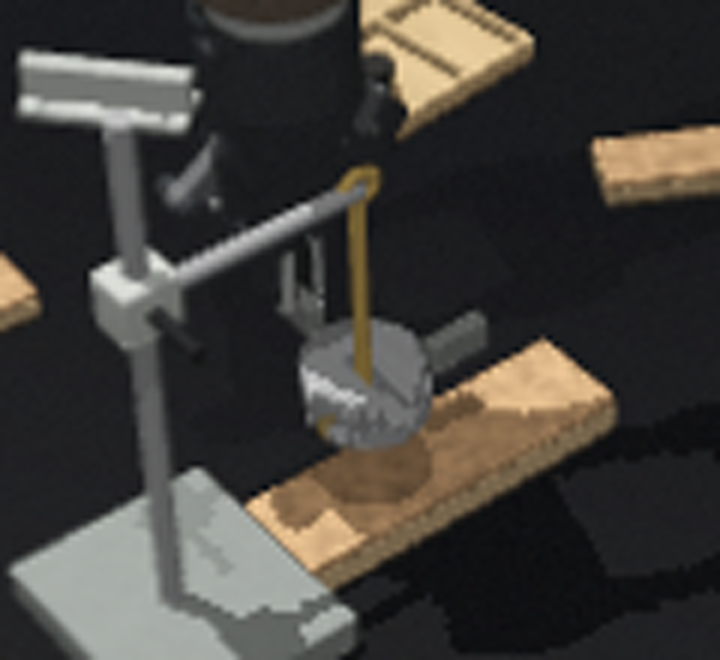

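The rod is in the middle of disc 2. Lowering.

Emit:
{"method": "play_rows", "body": {"rows": [[0,0,-0.06,0],[0,0,-0.12,0],[0,0,-0.17,0],[0,0,-0.2,0],[0,0,-0.2,0]]}}

```text
time: 16.47
position: [656.1, -18.7, 96.8]
tcp_rot: [2.096, 2.333, -0.02]
contact_force: [-0.5, -0.1, -1.2]
opening: 0.088
```

```bash
python3 go.py 656.3 -16.8 96 6.2;  python3 - <<'E'
from meas import *
s=snap('scene')
n,c,x,p=dplane(s,160,140,120,110,(85,135),(650,38),36)
print(n,c.round(1),'slopes',x[:2].round(3),'z',x[2].round(1),p.round(1).tolist())
E
```

```text
t 16.47 pos [656.1 -18.7  96.8] psi 6.1 q [-0.21  0.49  1.46 -0.01  1.19 -0.31] F [-0.5 -0.1 -1.2] open 0.088
-> [0.01, 0.05, -0.02, np.float64(0.02)] rows 0.0 | q6 now -18.0 pred -8
256 [652.4  42.9  94.1] slopes [-0.013 -0.087] z 94.1 [[623.0, 14.2, 85.9], [678.1, 66.8, 98.9]]
```

Emit:
{"method": "play_rows", "body": {"rows": [[0,0.03,-0.03,0],[0,0.04,-0.06,0],[0,0.04,-0.08,0],[0,0.04,-0.08,0]]}}

```text
time: 16.85
position: [656.9, -17.7, 95.6]
tcp_rot: [2.095, 2.331, -0.02]
contact_force: [-2.9, -1.9, 6.9]
opening: 0.091
```

Emit:
{"method": "play_rows", "body": {"rows": [[0,0,0.02,0],[0,0,0.02,0],[0,0,0.02,0],[0,0,0.02,0],[0,0,0.02,0],[0,0,0.3,0],[0,-0.2,0.8,0],[0,-0.9,1.2,0],[0,-1.8,1.4,0],[-0.2,-2.7,1.4,0]], "fingers": 100}}

```text
time: 17.68
position: [651.4, -126.9, 155.9]
tcp_rot: [2.088, 2.329, -0.016]
contact_force: [1.0, -1.1, 0.2]
opening: 0.611
```

```bash
python3 - <<'E'
from meas import *
from go import *
s=snap('scene');crop(s,'s13.png',160,140,120,110,6)
n,c,x,p=dplane(s,160,140,120,110,(85,135),(650,38),36)
print(n,c.round(1),'slopes',x[:2].round(3),'z',x[2].round(1),p.round(1).tolist())
s=snap('top');crop(s,'t13.png',220,90,110,120,5);report(s)
goto((543.3,324.5,160,-44),(543.3,324.5,60,-44))
E
```

```text
257 [652.7  43.4  94.1] slopes [ 0.007 -0.085] z 94.1 [[625.2, 12.7, 85.5], [678.3, 67.8, 98.6]]
disc hub [583.  365.6] r 29.6 slotdir 46.0 grip57 [543.5 324.6] psi 136.0 tabdist 55.3
t 17.78 pos [ 648.8 -131.2  153.5] psi 5.8 q [-0.37  0.44  1.41 -0.02  1.29 -0.47] F [ 0.4 -0.   0.4] open 0.61
-> [-2.64, 11.39, 0.16, np.float64(-9.96)] rows 11.2 | q6 now -27.0 pred 75
-> [-2.64, 11.39, -2.34, np.float64(-9.96)] rows 11.4 | q6 now -27.0 pred 75
```

View pics/s13.png

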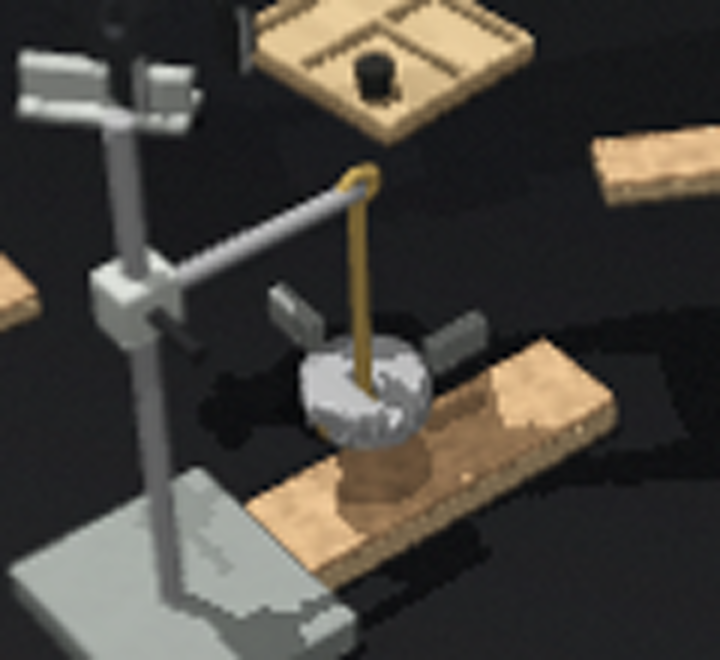

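View pics/t13.png

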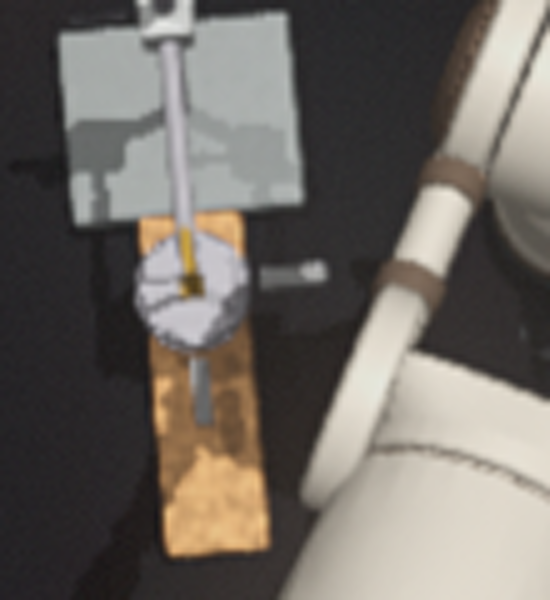

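Disc 2 is on with its tab to the right and its rod centred. I'll go round the front to the last disc.

Emit:
{"method": "play_rows", "body": {"rows": [[-0.9,0.3,0,-1.3],[-1.8,0.6,0,-2.6],[-2.7,1.0,0,-3.9],[-3.6,1.6,0,-5.2],[-4.0,2.4,0,-6.5],[-4.2,3.4,0,-7.8],[-4.2,4.4,0,-9.1],[-4.2,5.4,0,-10],[-4.2,6.4,0,-10],[-4.1,7.4,0,-10]], "fingers": 0}}

```text
time: 18.62
position: [483.9, 167.4, 154.3]
tcp_rot: [2.89, 1.221, -0.026]
contact_force: [0.9, -0.6, -0.7]
opening: 1.005
```

```bash
python3 go.py 543.5 324.6 60 -44 543.5 324.6 8 -44
```

```text
t 18.62 pos [483.9 167.4 154.3] psi -44.2 q [ 0.1   0.08  1.84 -0.01  1.24  0.88] F [ 0.9 -0.6 -0.7] open 1.005
-> [1.49, 3.93, -2.36, np.float64(0.04)] rows 4.6 | q6 now 50.0 pred 75
-> [1.49, 3.93, -3.66, np.float64(0.04)] rows 5.3 | q6 now 50.0 pred 75
```

Emit:
{"method": "play_rows", "body": {"rows": [[0.4,0.9,-0.3,0],[0.8,1.8,-0.8,0],[1.1,2.7,-1.4,0],[1.4,3.5,-2.0,0],[1.49,3.93,-2.5,0.04],[1.49,3.93,-3.0,0.04],[1.49,3.93,-3.4,0.04],[1.49,3.93,-3.6,0.04],[1.49,3.93,-3.68,0.04],[1.49,3.93,-3.68,0.04]]}}

```text
time: 19.45
position: [543.1, 324.5, 7.0]
tcp_rot: [2.888, 1.226, -0.027]
contact_force: [0.0, -0.0, 0.0]
opening: 1.002
```

```bash
python3 go.py 543.5 324.6 6 -44; python3 - <<'E'
from meas import *
s=snap('scene');crop(s,'s14.png',250,200,120,110,6)
E
```

```text
t 19.45 pos [543.1 324.5   7. ] psi -44.0 q [ 0.35  0.57  1.55 -0.01  1.04  1.12] F [ 0. -0.  0.] open 1.002
-> [0.01, 0.0, -0.02, np.float64(-0.0)] rows 0.0 | q6 now 64.0 pred 75
```

View pics/s14.png

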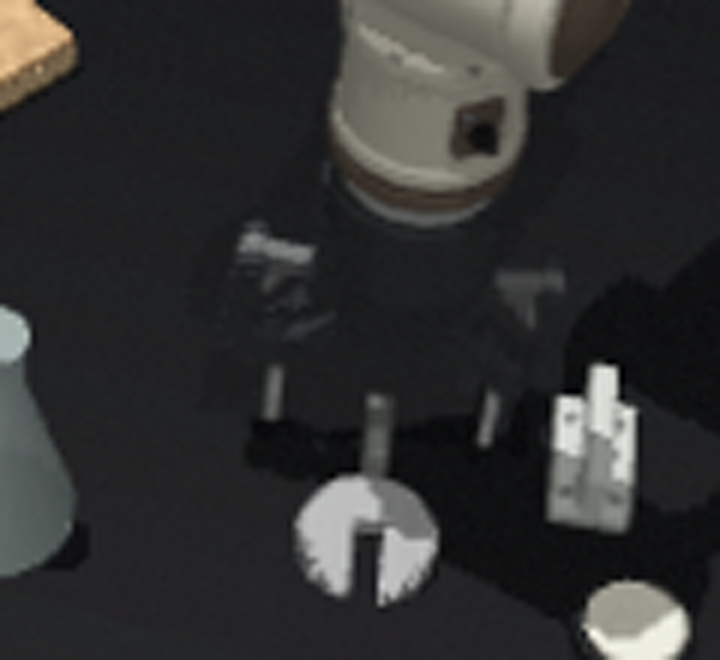

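The fingers straddle the last disc's tab, at about (378,430) in the crop. Now I'll close.

Emit:
{"method": "play_rows", "body": {"rows": [[0,0,0.02,0],[0,0,0.02,0],[0,0,0.02,0],[0,0,0.02,0],[0,0,0.02,0],[0,0,0.02,0],[0,0,0.02,0],[0,0,0.02,0],[0,0,0.02,0],[0,0,0.02,0]], "fingers": 255}}

```text
time: 20.33
position: [544.1, 324.8, 9.1]
tcp_rot: [2.888, 1.226, -0.024]
contact_force: [-1.9, 0.5, 2.6]
opening: 0.091
```

```bash
python3 go.py 543.5 324.6 130 -44 543.3 26.9 125 -83.8
```

```text
t 20.33 pos [544.1 324.8   9.1] psi -44.0 q [ 0.35  0.57  1.55 -0.01  1.04  1.12] F [-1.9  0.5  2.6] open 0.091
-> [-0.01, -0.01, 3.02, np.float64(-0.0)] rows 2.9 | q6 now 64.0 pred 75
-> [-0.02, -7.45, 2.9, np.float64(-7.96)] rows 7.7 | q6 now 64.0 pred 87
```

Emit:
{"method": "play_rows", "body": {"rows": [[0,0,0.5,0],[0,0,1.3,0],[-0.2,0,2.1,0],[-0.6,-0.4,2.9,0],[-1.0,-1.2,3.1,-0.8],[-1.4,-2.1,3.1,-2],[-1.5,-3.0,3.1,-3.2],[-1.5,-3.9,3.1,-4.4],[-1.5,-4.8,3.0,-5.6],[-1.5,-5.7,3.0,-6.8]]}}

```text
time: 21.17
position: [482.7, 95.2, 128.0]
tcp_rot: [-3.124, -0.321, 0.027]
contact_force: [0.2, 0.1, -1.1]
opening: 0.091
```

```bash
python3 go.py 500 22.2 125 -83.8 540.6 26.6 111 -83.8
```

```text
t 21.17 pos [482.7  95.2 128. ] psi -78.3 q [-0.05  0.06  1.91 -0.    1.18  1.32] F [ 0.2  0.1 -1.1] open 0.091
-> [0.43, -1.83, -0.08, np.float64(-1.11)] rows 1.8 | q6 now 75.0 pred 86
-> [1.45, -1.72, -0.43, np.float64(-1.11)] rows 2.2 | q6 now 75.0 pred 87
```

Emit:
{"method": "play_rows", "body": {"rows": [[0.1,-0.8,0,-0.8],[0.2,-1.5,0,-1.11],[0.5,-1.73,-0.1,-1.11],[0.9,-1.73,-0.3,-1.11],[1.3,-1.73,-0.4,-1.11],[1.45,-1.72,-0.43,-1.11],[1.45,-1.72,-0.43,-1.11],[1.45,-1.72,-0.43,-1.11]]}}

```text
time: 21.83
position: [540.0, 26.7, 110.4]
tcp_rot: [-3.135, -0.17, 0.029]
contact_force: [-0.0, -0.6, -1.2]
opening: 0.093
```

```bash
python3 go.py 540.6 26.6 111 -83.8 594.3 32.4 111 -83.8;  python3 - <<'E'
from meas import *
s=snap('scene');crop(s,'s15.png',160,140,120,110,6)
n,c,x,p=dplane(s,160,140,120,110,(98,135),(597,33),36)
print(n,c.round(1),'slopes',x[:2].round(3),'z',x[2].round(1),p.round(1).tolist())
E
```

```text
t 21.83 pos [540.   26.7 110.4] psi -83.8 q [-0.17  0.21  1.79 -0.    1.16  1.29] F [-0.  -0.6 -1.2] open 0.093
-> [0.01, -0.0, 0.02, np.float64(-0.0)] rows 0.0 | q6 now 74.0 pred 87
-> [1.36, 0.14, 0.02, np.float64(-0.0)] rows 1.3 | q6 now 74.0 pred 87
262 [594.7  37.  110. ] slopes [-0.058 -0.019] z 110.0 [[568.7, 8.1, 102.7], [621.1, 63.4, 114.1]]
```

View pics/s15.png

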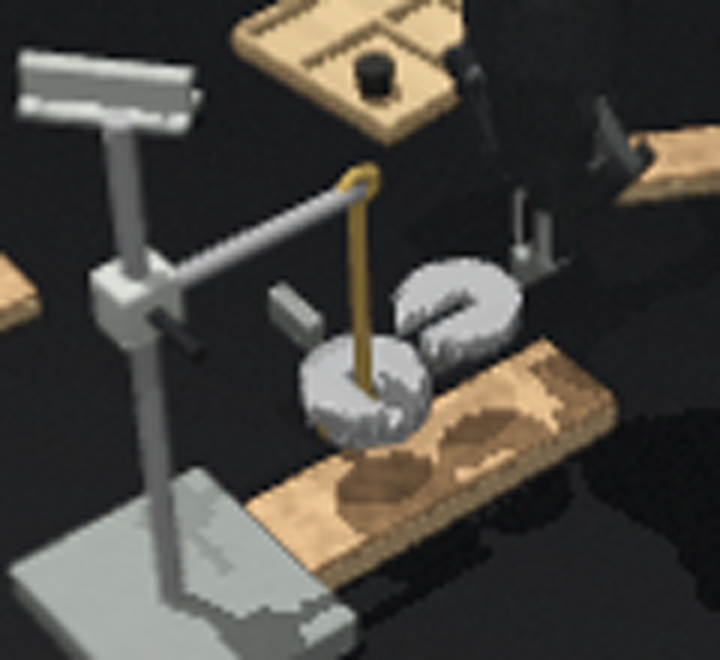

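Emit:
{"method": "play_rows", "body": {"rows": [[0,0,0.04,0],[0.3,0.03,0.05,0],[0.6,0.06,0.05,0],[0.9,0.09,0.05,0],[1.2,0.13,0.05,0],[1.34,0.14,0.05,0],[1.35,0.14,0.05,0],[1.35,0.14,0.05,0]]}}

```text
time: 22.55
position: [593.4, 32.5, 112.6]
tcp_rot: [-3.135, -0.171, 0.03]
contact_force: [0.4, 0.3, -2.2]
opening: 0.094
```

```bash
python3 go.py 594.3 32.4 104 -83.8;  python3 - <<'E'
from meas import *
s=snap('scene');crop(s,'s16.png',160,140,120,110,6)
n,c,x,p=dplane(s,160,140,120,110,(98,135),(650,38),36)
print(n,c.round(1),'slopes',x[:2].round(3),'z',x[2].round(1),p.round(1).tolist())
E
```

```text
t 22.55 pos [593.4  32.5 112.6] psi -83.8 q [-0.15  0.34  1.63 -0.    1.19  1.32] F [ 0.4  0.3 -2.2] open 0.094
-> [0.02, -0.0, -0.22, np.float64(-0.01)] rows 0.2 | q6 now 75.0 pred 87
257 [648.1  44.5 112.1] slopes [-0.055 -0.034] z 112.1 [[621.9, 14.3, 104.3], [673.7, 69.2, 116.9]]
```

View pics/s16.png

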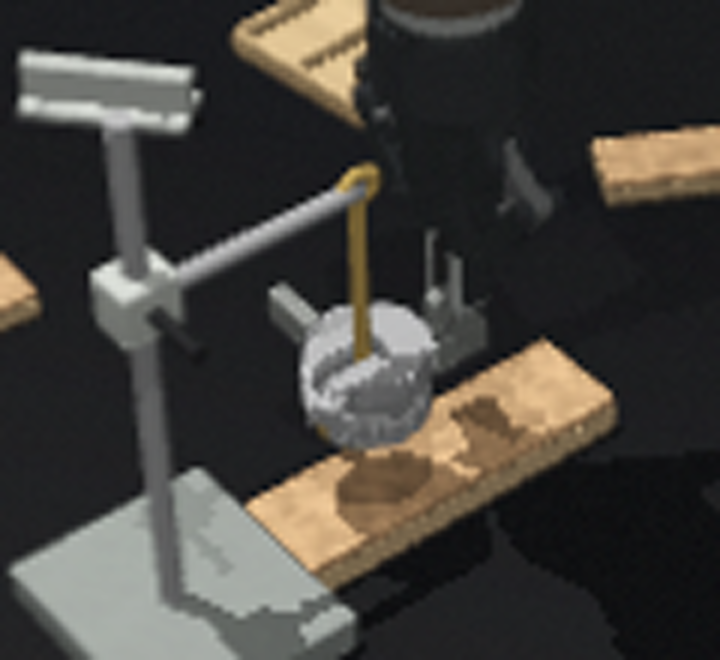

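The rod is centred in disc 3. I'll lower until contact shows.

Emit:
{"method": "play_rows", "body": {"rows": [[0.02,0,-0.06,0],[0.02,0,-0.12,0],[0.02,0,-0.16,0],[0.02,0,-0.19,0],[0.02,0,-0.21,0],[0.02,0,-0.22,0],[0.02,0,-0.22,0]]}}

```text
time: 23.18
position: [594.0, 32.4, 104.1]
tcp_rot: [-3.135, -0.17, 0.03]
contact_force: [-2.2, 0.1, 1.3]
opening: 0.092
```

Emit:
{"method": "play_rows", "body": {"rows": [[0,0,-0.01,0],[0,0,-0.01,0],[0,0,-0.01,0],[0,0,-0.01,0],[0,0,0,0],[0,0,0.3,0],[-0.2,0,0.8,0],[-0.9,-0.1,1.4,0],[-1.7,-0.2,1.8,0],[-2.6,-0.4,1.8,0]], "fingers": 100}}

```text
time: 24.02
position: [492.2, 16.1, 181.2]
tcp_rot: [3.136, 0.172, -0.016]
contact_force: [0.9, -0.7, 1.6]
opening: 0.61
```

```bash
cat >> meas.py <<'E'
def brackets(s):
    C=cloud(s);H,S,V=masks(s)
    w=(V>90)&(S<60)&(C[...,0]>300)&(C[...,0]<720)&(abs(C[...,1])<450)&(C[...,2]<45)&(C[...,2]>-3)
    for q,st,c in comps(w,150):
        h=q&(C[...,2]>21)
        if h.sum()<40: continue
        P=onz(s,np.argwhere(h)[:,::-1],30)[:,:2]
        l=cv2.fitLine(P.astype(np.float32),cv2.DIST_L2,0,.01,.01).ravel()
        t=(P-P.mean(0))@l[:2]
        r=fillrect(s,h,30); r6=fillrect(s,q,8)
        print('br',st,h.sum(),'web ctr',P.mean(0).round(1),'rect',r[0].round(1),np.round(r[1:],1),'line',np.degrees(np.arctan2(l[1],l[0])).round(1),'| outline',r6[0].round(1),np.round(r6[1:],1))
E
python3 - <<'E'
from meas import *
from go import *
s=snap('scene');crop(s,'s17.png',160,140,120,110,6)
s=snap('top');save(s,'t17.png',1.5);report(s);brackets(s)
for r,st in cork(s): print([np.round(x,2) for x in r])
goto()
E
```

```text
br [373 153  34  35 513] 147 web ctr [ 607.6 -330.3] rect [ 606.5 -328.7] [100.6  11.7 -43.3] line -43.4 | outline [ 609.5 -331.2] [110.8  38.8 -42.8]
br [122 202  25  26 338] 102 web ctr [470.7 386.5] rect [471.  386.5] [65.9 11.7 47. ] line 44.8 | outline [474.  390.5] [75.7 38.9 44. ]
br [116 259  15  17 160] 44 web ctr [318.7 415.2] rect [322.3 412.6] [45.1 27.2 20.9] line 26.9 | outline [321.4 410.5] [ 42.2  39.7 -35.6]
[array([ 785.05, -201.61]), np.float64(133.25), np.float64(40.45), np.float64(3.53)]
[array([607.93,  34.29]), np.float64(70.28), np.float64(55.61), np.float64(5.85)]
[array([346.05, -88.21]), np.float64(132.18), np.float64(39.36), np.float64(-22.65)]
t 24.12 pos [485.   16.7 175.7] psi -83.8 q [-0.21 -0.01  1.89 -0.    1.29  1.25] F [ 0.4 -0.1 -0.6] open 0.606
```

View pics/s17.png

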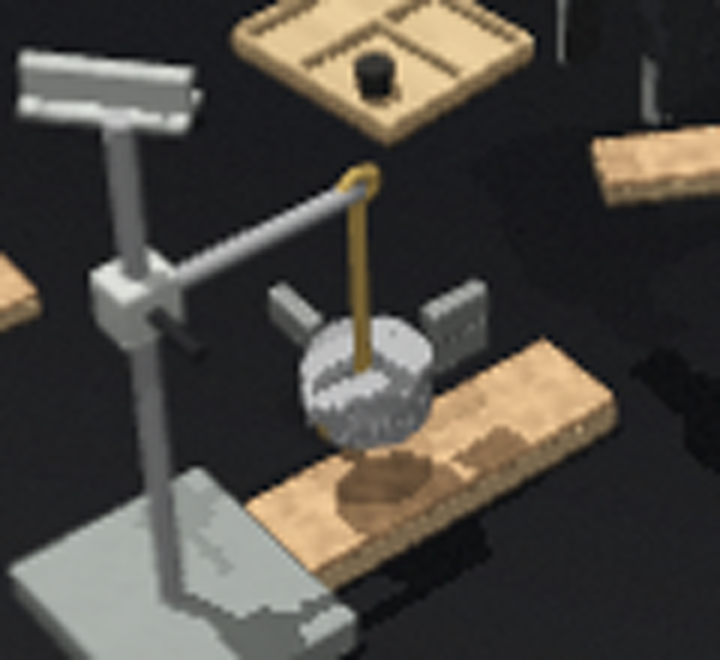

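View pics/t17.png

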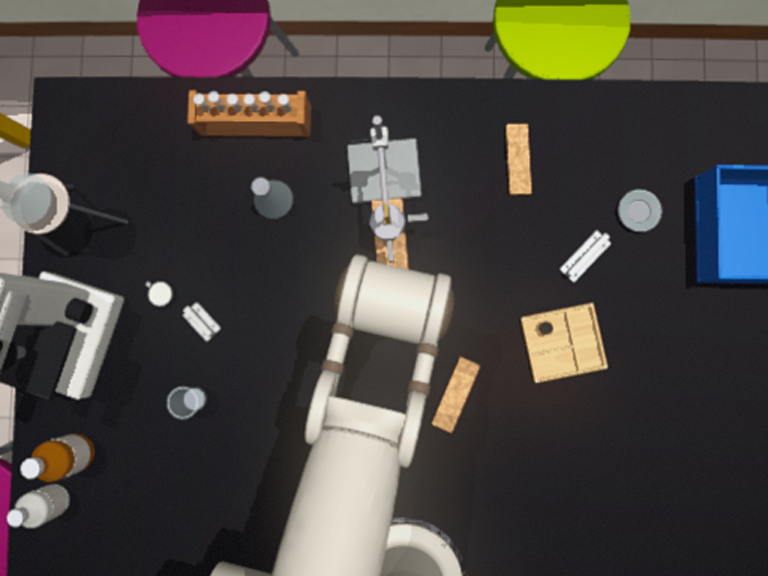

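All three discs are stacked with alternating tabs. The short bracket has been knocked and now sits at top-view pixel (201,321), world (470.8,386.5), yaw ~45°. I'll fetch it now.

```bash
python3 go.py 470.8 386.5 60 -45 470.8 386.5 14 -45; python3 - <<'E'
from meas import *
s=snap('scene');im=cv2.cvtColor(s['img'],cv2.COLOR_RGB2BGR)
R=R2(np.radians(45));
for z,L,W in((30,33,5),(0,33,17)):
    P=np.array([[a*L,b*W] for a,b in((1,1),(1,-1),(-1,-1),(-1,1))])@R.T+[470.8,386.5]
    cv2.polylines(im,[np.round(proj(s,np.c_[P,[z]*4])*8).astype(int)],True,(0,0,255) if z else (0,255,0),1,cv2.LINE_AA,3)
cv2.imwrite('pics/s18.png',cv2.resize(im[220:290,300:400],None,fx=6,fy=6,interpolation=cv2.INTER_CUBIC))
E
```

```text
t 24.12 pos [485.   16.7 175.7] psi -83.8 q [-0.21 -0.01  1.89 -0.    1.29  1.25] F [ 0.4 -0.1 -0.6] open 0.606
-> [-0.36, 9.24, -2.89, np.float64(7.76)] rows 9.3 | q6 now 72.0 pred 84
-> [-0.36, 9.24, -4.04, np.float64(7.76)] rows 9.7 | q6 now 72.0 pred 84
```

View pics/s18.png

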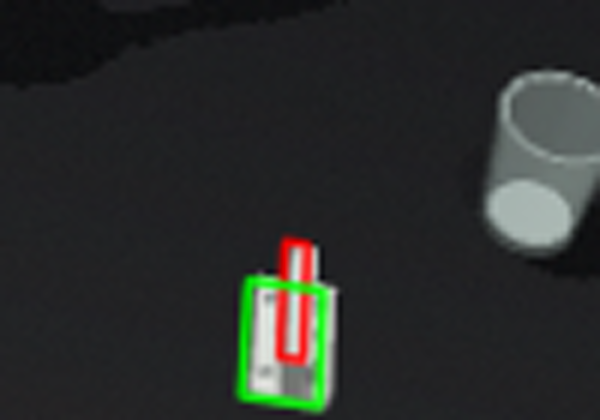

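The overlay fits the bracket to within ~2 mm.

Emit:
{"method": "play_rows", "body": {"rows": [[0,0.9,0,0.7],[0,1.8,0,1.5],[0,2.8,0,2.5],[-0.1,3.8,0,3.5],[-0.1,4.8,-0.2,4.5],[-0.2,5.8,-0.5,5.5],[-0.2,6.8,-0.9,6.5],[-0.3,7.8,-1.4,7.5],[-0.36,8.7,-1.9,7.76],[-0.36,9.24,-2.5,7.76]], "fingers": 0}}

```text
time: 25.0
position: [475.0, 390.9, 77.7]
tcp_rot: [2.898, 1.205, -0.021]
contact_force: [0.7, -0.1, -0.5]
opening: 0.996
```

```bash
python3 go.py 470.8 386.5 14 -45
```

```text
t 25.0 pos [475.  390.9  77.7] psi -44.8 q [ 0.49  0.43  1.59 -0.    1.14  1.28] F [ 0.7 -0.1 -0.5] open 0.996
-> [-0.1, -0.11, -1.59, np.float64(-0.03)] rows 1.5 | q6 now 73.0 pred 84
```

Emit:
{"method": "play_rows", "body": {"rows": [[-0.1,-0.11,-0.5,0],[-0.1,-0.11,-1.0,0],[-0.1,-0.11,-1.4,0],[-0.1,-0.11,-1.59,0],[-0.1,-0.11,-1.59,0],[-0.1,-0.11,-1.59,0]]}}

```text
time: 25.5
position: [471.8, 387.0, 14.6]
tcp_rot: [2.898, 1.205, -0.019]
contact_force: [0.3, -0.1, -0.1]
opening: 1.001
```

```bash
python3 go.py 470.8 386.5 14 -45; python3 -c "
from meas import *
s=snap('scene');crop(s,'s19.png',290,190,120,110,6)"
```

```text
t 25.5 pos [471.8 387.   14.6] psi -44.8 q [ 0.49  0.51  1.62 -0.    1.03  1.27] F [ 0.3 -0.1 -0.1] open 1.001
-> [-0.03, -0.01, -0.02, np.float64(-0.03)] rows 0.0 | q6 now 73.0 pred 84
```

View pics/s19.png

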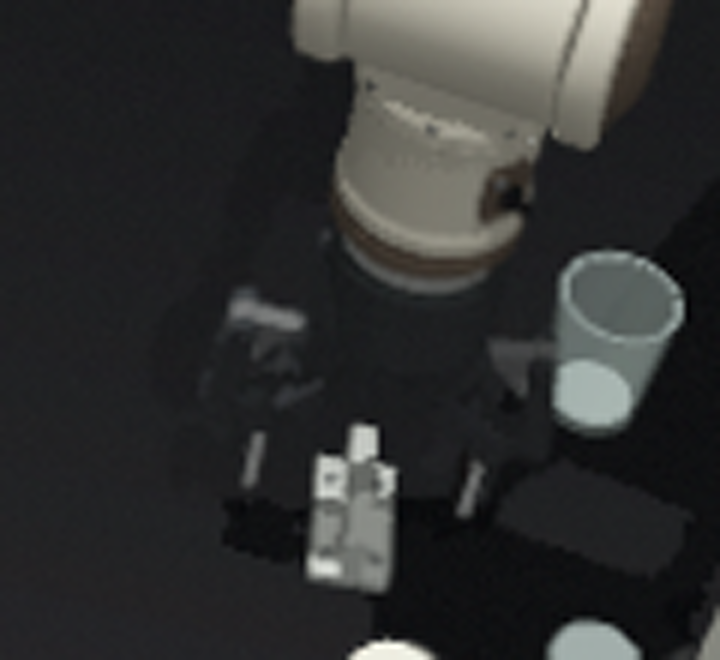

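Emit:
{"method": "play_rows", "body": {"rows": [[-0.02,0,0,0],[-0.02,0,0,0],[-0.02,0,0,0],[-0.02,0,0,0],[-0.02,0,0,0],[-0.02,0,0,0],[-0.02,0,0,0],[-0.02,0,0,0],[-0.02,0,0,0],[-0.02,0,0,0]], "fingers": 255}}

```text
time: 26.38
position: [471.7, 387.3, 15.7]
tcp_rot: [2.898, 1.205, -0.016]
contact_force: [-1.1, -0.7, 2.8]
opening: 0.098
```

```bash
cat > tray.py <<'E'
from meas import *
def ov(c,a):
    for nm,box in (('top',(335,190,85,75)),('scene',(190,125,70,45))):
        s=snap(nm);k=6
        u0,v0,w,h=box
        im=cv2.resize(cv2.cvtColor(s['img'][v0:v0+h,u0:u0+w],cv2.COLOR_RGB2BGR),None,fx=k,fy=k,interpolation=cv2.INTER_CUBIC)
        R=R2(np.radians(a))
        for (cx,cy,hx,hy) in ((0,0,60,67),(0,-41,56,22),(-34,24,22,39)):
            P=np.array([[cx+i*hx,cy+j*hy] for i,j in((1,1),(1,-1),(-1,-1),(-1,1))])@R.T+c
            p=(proj(s,np.c_[P,[14]*4])-[u0-.5,v0-.5])*k-.5
            cv2.polylines(im,[np.round(p).astype(int)],True,(0,0,255),1)
        cv2.imwrite(f'pics/tray_{nm}_{a}.png',im)
E
python3 - <<'E'
from tray import *
from go import goto
goto()
for n in('top','scene'):
    s=snap(n);C=cloud(s);H,S,V=masks(s)
    t=(H<25)&(S>70)&(V>120)&(C[...,0]<550)&(C[...,1]<-200)&(C[...,1]>-400)&(C[...,0]>360)&(C[...,2]<25)
    q=max(comps(t,200),key=lambda r:r[1][4])[0];print(n,fillrect(s,q,14))
ov((445.2,-288.4),12.6)
E
```

```text
t 26.38 pos [471.7 387.3  15.7] psi -44.8 q [ 0.49  0.5   1.62 -0.    1.03  1.27] F [-1.1 -0.7  2.8] open 0.098
top (array([ 445.25518799, -287.54324341]), 138.28533935546875, 123.69833374023438, -77.75450420379639)
scene (array([ 444.13562012, -285.23010254]), 142.5851593017578, 130.43792724609375, -77.56719303131104)
```

View pics/tray_top_12.6.png

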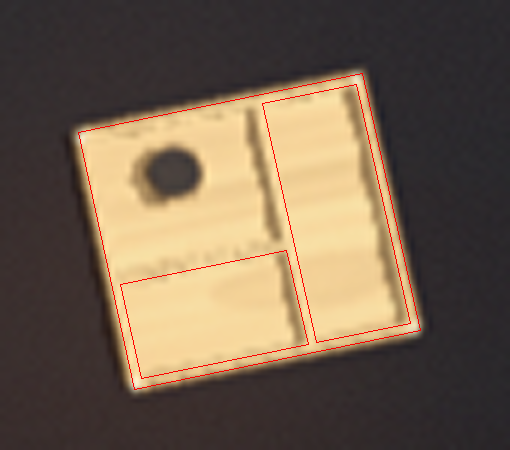

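View pics/tray_scene_12.6.png

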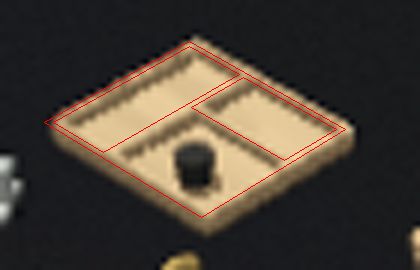

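The tray overlay in the top view fits. The scene view differs by about 2 mm, so I'll use the average: centre (445.6,-287.7), yaw 12.4°. Lifting the short bracket across.

Emit:
{"method": "play_rows", "body": {"rows": [[0,0,0.4,0],[0,0,1.1,0],[0,-0.2,1.9,0.3],[-0.1,-0.9,2.6,1.5],[-0.2,-1.7,2.8,2.7],[-0.3,-2.6,2.8,3.9],[-0.4,-3.5,2.8,5.1],[-0.5,-4.4,2.8,6.3],[-0.5,-5.3,2.8,7.5],[-0.6,-6.2,2.8,8.7]]}}

```text
time: 27.42
position: [447.0, 137.7, 127.0]
tcp_rot: [2.237, 2.197, -0.014]
contact_force: [0.9, 0.3, -1.5]
opening: 0.093
```

```bash
python3 go.py 407 -270.5 120 12.4 407 -270.5 40 12.4
```

```text
t 27.42 pos [447.  137.7 127. ] psi -1.0 q [ 0.05 -0.01  1.99 -0.01  1.16  0.07] F [ 0.9  0.3 -1.5] open 0.093
-> [-1.0, -10.2, -0.18, np.float64(2.69)] rows 9.8 | q6 now 4.0 pred -46
-> [-1.0, -10.2, -2.18, np.float64(2.69)] rows 10.1 | q6 now 4.0 pred -46
```

Emit:
{"method": "play_rows", "body": {"rows": [[-0.1,-0.9,0,0.5],[-0.2,-1.8,0,1],[-0.3,-2.8,0,1.5],[-0.4,-3.8,0,2],[-0.5,-4.8,0,2.5],[-0.6,-5.8,0,2.69],[-0.7,-6.8,0,2.69],[-0.8,-7.8,0,2.69],[-0.9,-8.8,0,2.69],[-1.0,-9.7,-0.2,2.69]]}}

```text
time: 28.25
position: [406.9, -253.3, 119.8]
tcp_rot: [1.963, 2.44, -0.014]
contact_force: [0.8, 0.7, -0.1]
opening: 0.096
```

```bash
python3 go.py 407 -270.5 45 12.4
```

```text
t 28.25 pos [ 406.9 -253.3  119.8] psi 12.4 q [-0.8   0.02  1.98 -0.01  1.13 -1.02] F [ 0.8  0.7 -0.1] open 0.096
-> [0.0, -0.43, -1.87, np.float64(0.01)] rows 1.8 | q6 now -58.0 pred -46
```

Emit:
{"method": "play_rows", "body": {"rows": [[0,-0.3,-0.3,0],[0,-0.43,-0.9,0],[0,-0.43,-1.5,0],[0,-0.43,-1.87,0],[0,-0.43,-1.87,0],[0,-0.43,-1.87,0]]}}

```text
time: 28.75
position: [406.0, -269.6, 43.9]
tcp_rot: [1.965, 2.442, -0.013]
contact_force: [-0.1, -1.1, -0.7]
opening: 0.105
```

```bash
python3 go.py 407 -270.5 20 12.4; python3 -c "
from meas import *
s=snap('scene');crop(s,'s20.png',180,110,90,70,8);s=snap('top');crop(s,'t20.png',320,150,110,110,6)"
```

```text
t 28.75 pos [ 406.  -269.6   43.9] psi 12.4 q [-0.83  0.17  1.99 -0.01  0.97 -1.04] F [-0.1 -1.1 -0.7] open 0.105
-> [0.02, -0.02, -0.6, np.float64(0.01)] rows 0.6 | q6 now -60.0 pred -46
```

View pics/s20.png

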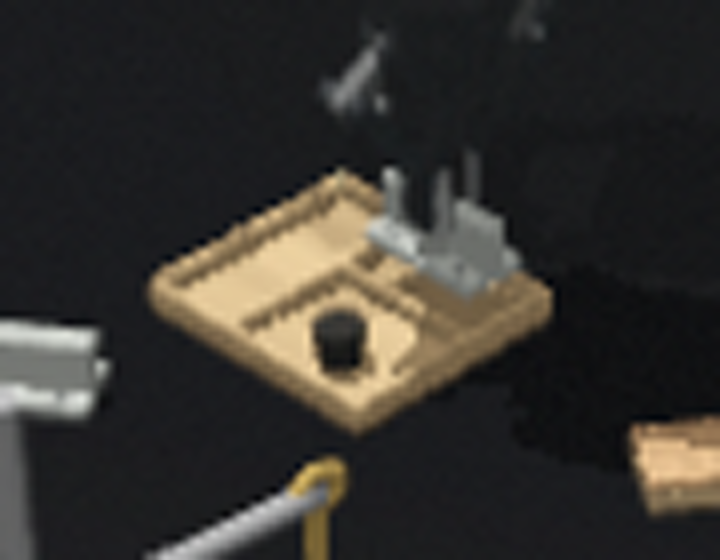

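View pics/t20.png

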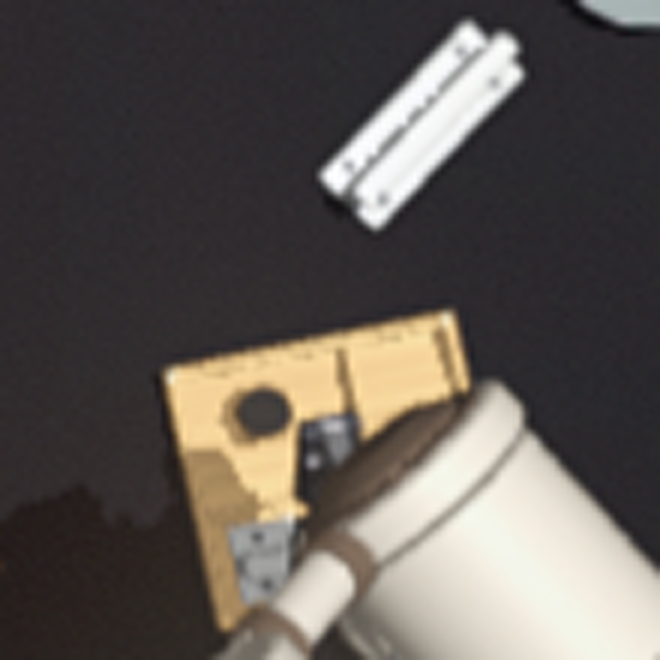

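```bash
python3 - <<'E'
from meas import *
s=snap('top')
P=onz(s,np.array([[228,527],[240,600]])/6+[320-.4,150-.4],33)[:,:2]
c=np.array([445.6,-287.7]);R=R2(np.radians(12.4))
print(P.round(1),'tray frame',((P-c)@R).round(1), 'tcp tray',((np.array([406,-269.6])-c)@R).round(1))
E
```

```text
[[ 419.  -234. ]
 [ 386.2 -239.5]] tray frame [[-14.5  58.1]
 [-47.6  59.8]] tcp tray [-34.8  26.2]
```

Emit:
{"method": "play_rows", "body": {"rows": [[-0.02,-0.06,-0.15,0],[-0.02,-0.06,-0.3,0],[-0.02,-0.06,-0.42,0],[-0.02,-0.06,-0.52,0],[-0.02,-0.06,-0.58,0],[-0.02,-0.06,-0.6,0],[-0.02,-0.06,-0.6,0]]}}

```text
time: 29.48
position: [406.8, -273.4, 22.0]
tcp_rot: [1.961, 2.439, -0.014]
contact_force: [-0.1, -0.7, -0.4]
opening: 0.096
```

```bash
python3 go.py 405 -271.9 20 12.4; python3 -c "
from meas import *
s=snap('scene');crop(s,'s21.png',180,110,90,70,8)"
```

```text
t 29.48 pos [ 406.8 -273.4   22. ] psi 12.4 q [-0.83  0.22  1.99 -0.01  0.92 -1.05] F [-0.1 -0.7 -0.4] open 0.096
-> [-0.04, 0.04, -0.05, np.float64(0.0)] rows 0.1 | q6 now -60.0 pred -46
```

View pics/s21.png

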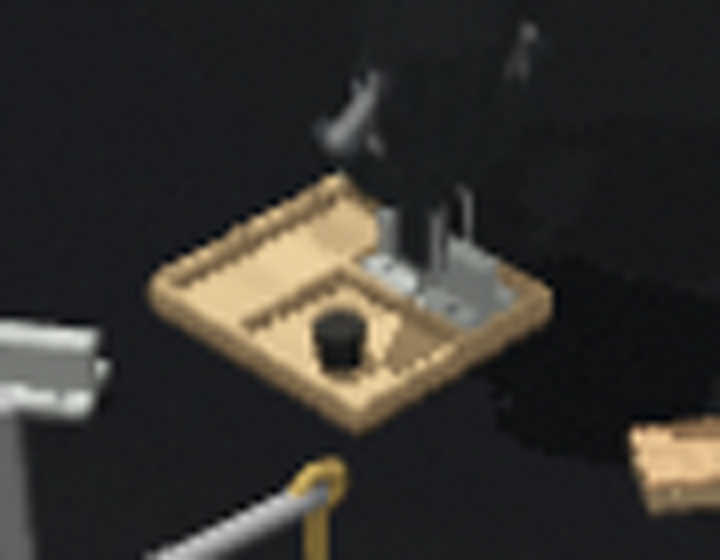

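Emit:
{"method": "play_rows", "body": {"rows": [[-0.04,0.03,0,0],[-0.04,0.03,-0.03,0],[-0.04,0.03,-0.06,0],[-0.04,0.03,-0.08,0],[-0.04,0.03,-0.08,0]]}}

```text
time: 29.95
position: [405.4, -272.5, 19.7]
tcp_rot: [1.961, 2.439, -0.014]
contact_force: [-1.0, 1.6, 4.7]
opening: 0.098
```

Contact with the floor at z 19.7, as expected. Releasing and rising.

Emit:
{"method": "play_rows", "body": {"rows": [[0,0,0,0],[0,0,0,0],[0,0,0,0],[0,0,0,0],[0,0,0.02,0],[0,0,0.4,0],[0,0,1.0,0],[0,0,1.8,0],[0,0,2.6,0],[0,0,2.6,0]], "fingers": 165}}

```text
time: 30.78
position: [408.6, -275.9, 130.4]
tcp_rot: [1.953, 2.429, -0.017]
contact_force: [0.3, -0.4, 0.1]
opening: 0.351
```

```bash
python3 go.py 607.5 -330 80 46.6 607.5 -330 14 46.6; python3 -c "
from meas import *
s=snap('scene');crop(s,'s22.png',180,110,90,70,8);s=snap('top');brackets(s)"
```

```text
t 30.78 pos [ 408.6 -275.9  130.4] psi 12.4 q [-0.84  0.03  1.94 -0.01  1.14 -1.05] F [ 0.3 -0.4  0.1] open 0.351
-> [4.97, -1.35, -1.26, np.float64(6.84)] rows 5.1 | q6 now -60.0 pred -75
-> [4.97, -1.35, -2.91, np.float64(6.84)] rows 5.7 | q6 now -60.0 pred -75
br [373 153  35  35 514] 147 web ctr [ 607.2 -329.9] rect [ 606.2 -329. ] [100.6  11.  -43.3] line -43.5 | outline [ 609.5 -331.2] [110.9  38.8 -42.6]
br [357 234  22  17 270] 80 web ctr [ 404.7 -263.9] rect [ 404.7 -264.7] [ 53.9  10.6 -77.8] line -76.8 | outline [ 406.3 -266.9] [ 59.   36.9 -76.6]
br [116 259  15  17 172] 51 web ctr [318.5 415.1] rect [322.5 412.2] [45.1 26.3 20.9] line 25.5 | outline [321.6 410.7] [ 42.   40.7 -38.6]
```

View pics/s22.png

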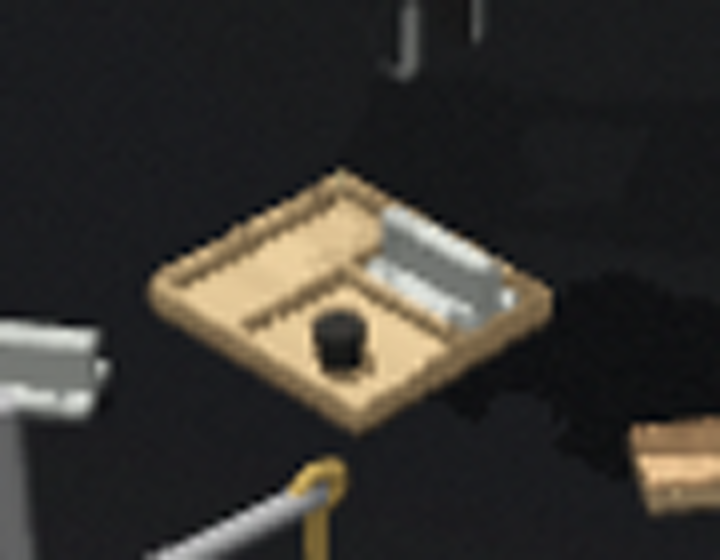

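The short bracket sits in its compartment, web up, with its web from about (390,215) to (500,290) in the crop. Next, the long bracket.

Emit:
{"method": "play_rows", "body": {"rows": [[0.6,-0.1,0,1],[1.4,-0.3,0,2.2],[2.3,-0.5,0,3.4],[3.2,-0.8,-0.1,4.6],[4.1,-1.1,-0.3,5.8],[4.95,-1.34,-0.8,6.84],[4.95,-1.34,-1.4,6.84],[4.95,-1.34,-2.0,6.84],[4.95,-1.34,-2.0,6.84],[4.95,-1.34,-2.0,6.84]], "fingers": 0}}

```text
time: 31.72
position: [602.0, -325.2, 41.4]
tcp_rot: [1.158, 2.909, -0.004]
contact_force: [0.0, 0.2, 0.9]
opening: 0.999
```

```bash
python3 go.py 606.8 -329.5 14 46.6
```

```text
t 31.72 pos [ 602.  -325.2   41.4] psi 46.6 q [-0.67  0.61  1.4   0.    1.11 -1.49] F [0.  0.2 0.9] open 0.999
-> [0.12, -0.11, -0.69, np.float64(0.0)] rows 0.7 | q6 now -85.0 pred -75
```

Emit:
{"method": "play_rows", "body": {"rows": [[0.1,-0.1,-0.2,0],[0.12,-0.11,-0.45,0],[0.12,-0.11,-0.62,0],[0.12,-0.11,-0.69,0],[0.12,-0.11,-0.69,0]]}}

```text
time: 32.13
position: [606.2, -329.2, 13.3]
tcp_rot: [1.158, 2.91, -0.003]
contact_force: [0.6, -0.6, -0.1]
opening: 0.997
```

```bash
python3 go.py 606.8 -329.5 14 46.6;  python3 -c "
from meas import *
s=snap('scene');crop(s,'s23.png',140,120,100,80,7);s=snap('top');brackets(s)"
```

```text
t 32.13 pos [ 606.2 -329.2   13.3] psi 46.6 q [-0.67  0.67  1.39  0.    1.08 -1.49] F [ 0.6 -0.6 -0.1] open 0.997
-> [0.02, -0.01, 0.02, np.float64(0.0)] rows 0.0 | q6 now -85.0 pred -75
```

View pics/s23.png

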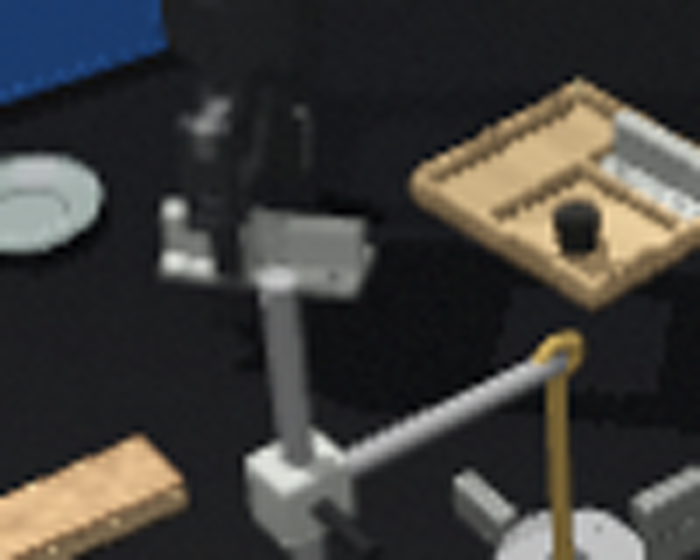

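The gripper is positioned at the bracket, (260,240) in the crop. Closing.

Emit:
{"method": "play_rows", "body": {"rows": [[0.01,0,0.03,0],[0.01,0,0.03,0],[0.01,0,0.03,0],[0.01,0,0.03,0],[0.01,0,0.03,0],[0.01,0,0.03,0],[0.01,0,0.03,0],[0.01,0,0.03,0],[0.01,0,0.03,0],[0.01,0,0.03,0]], "fingers": 255}}

```text
time: 33.07
position: [607.5, -329.8, 15.8]
tcp_rot: [1.157, 2.908, -0.004]
contact_force: [1.0, -0.3, 2.0]
opening: 0.096
```

```bash
python3 go.py 454.4 -327.7 80 102.4 454.4 -327.7 50 102.4
```

```text
t 33.07 pos [ 607.5 -329.8   15.8] psi 46.6 q [-0.67  0.66  1.38  0.    1.08 -1.49] F [ 1.  -0.3  2. ] open 0.096
-> [-3.83, 0.05, 1.6, np.float64(11.16)] rows 7.8 | q6 now -85.0 pred -138
-> [-3.83, 0.05, 0.85, np.float64(11.16)] rows 7.8 | q6 now -85.0 pred -138
```

Emit:
{"method": "play_rows", "body": {"rows": [[0,0,0.4,0],[0,0,1.1,0.3],[-0.3,0,1.7,1.5],[-0.9,0,1.9,2.7],[-1.5,0,1.9,4],[-2.1,0,1.9,5.3],[-2.7,0,1.9,6.6],[-3.2,0.05,1.9,7.9],[-3.6,0.05,1.9,9.2],[-3.8,0.05,1.8,10.5]]}}

```text
time: 33.9
position: [454.0, -327.9, 89.1]
tcp_rot: [-0.256, 3.119, 0.003]
contact_force: [-0.3, -0.5, -1.1]
opening: 0.099
```

```bash
python3 go.py 454.4 -327.7 45 102.4
```

```text
t 33.9 pos [ 454.  -327.9   89.1] psi 99.4 q [-0.85  0.27  1.77  0.01  1.1  -2.59] F [-0.3 -0.5 -1.1] open 0.099
-> [0.01, 0.01, -1.1, np.float64(0.61)] rows 1.1 | q6 now -148.0 pred -138
```

Emit:
{"method": "play_rows", "body": {"rows": [[0.01,0.01,-0.2,0.61],[0.01,0.01,-0.6,0.61],[0.01,0.01,-0.9,0.61],[0.01,0.01,-1.05,0.61],[0.01,0.01,-1.05,0.61],[0.01,0.01,-1.05,0.61]]}}

```text
time: 34.4
position: [454.4, -327.3, 47.0]
tcp_rot: [-0.339, 3.112, 0.005]
contact_force: [0.5, -0.8, -1.6]
opening: 0.094
```

```bash
python3 go.py 454.4 -327.7 20 102.4;  python3 -c "
from meas import *
s=snap('scene');crop(s,'s24.png',180,110,90,70,8);s=snap('top');crop(s,'t24.png',335,180,90,90,6);brackets(s)"
```

```text
t 34.4 pos [ 454.4 -327.3   47. ] psi 102.4 q [-0.85  0.33  1.78  0.01  1.02 -2.64] F [ 0.5 -0.8 -1.6] open 0.094
-> [0.0, -0.01, -0.67, np.float64(-0.01)] rows 0.6 | q6 now -151.0 pred -138
br [357 234  27  17 279] 89 web ctr [ 405.4 -267.1] rect [ 406.1 -270.9] [ 67.8  10.6 -77.8] line -76.2 | outline [ 407.7 -274.3] [ 72.1  35.5 -77.8]
br [116 259  15  17 168] 51 web ctr [319.9 415.5] rect [323.4 412.3] [46.  28.7 17.4] line 15.6 | outline [324.3 412.2] [43.  40.2 -9.4]
```

View pics/s24.png

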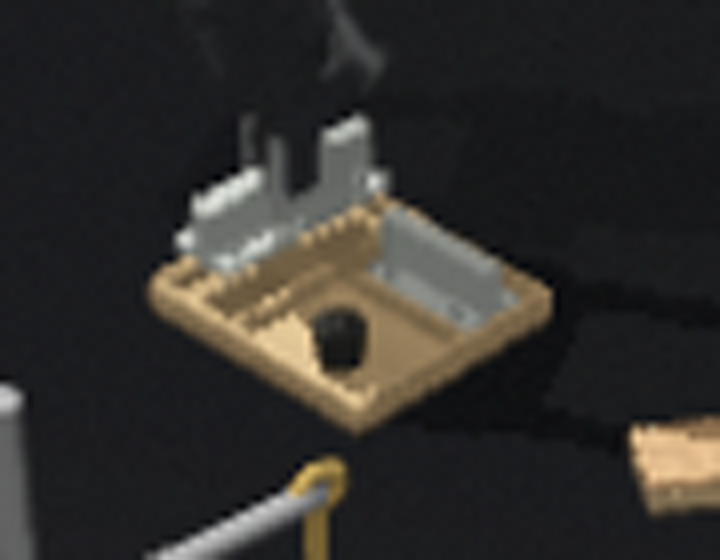

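View pics/t24.png

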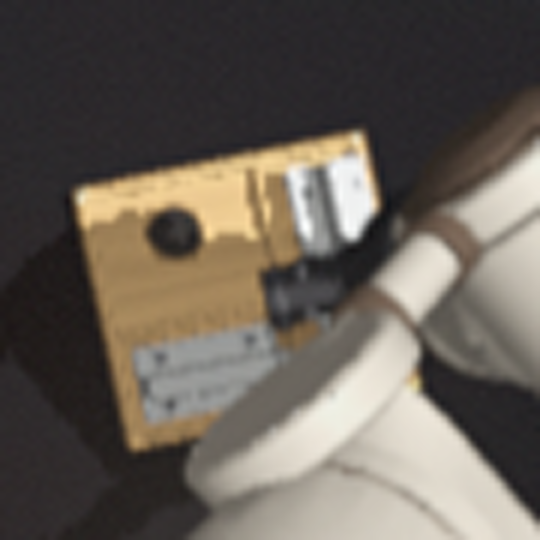

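```bash
python3 - <<'E'
from meas import *
s=snap('top')
P=onz(s,np.array([[286,168],[361,152]])/6+[335-.4,180-.4],37)[:,:2]
c=np.array([445.6,-287.7]);R=R2(np.radians(12.4))
print(P.round(1),'tray frame',((P-c)@R).round(1), 'tcp tray',((np.array([454.4,-327.3])-c)@R).round(1))
E
```

```text
[[ 500.9 -299.9]
 [ 508.7 -333.8]] tray frame [[ 51.4 -23.8]
 [ 51.7 -58.6]] tcp tray [  0.1 -40.6]
```

Bracket end at 51.5 and middle at ‑41.2 in the tray frame, against 50 and ‑41 nominal. That's good, so I'll lower it.

Emit:
{"method": "play_rows", "body": {"rows": [[-0.02,0,-0.15,0],[-0.02,0,-0.3,0],[-0.02,0,-0.42,0],[-0.02,0,-0.52,0],[-0.02,0,-0.6,0],[-0.02,0,-0.66,0],[-0.02,0,-0.7,0],[-0.02,0,-0.7,0],[-0.02,0,-0.7,0]]}}

```text
time: 35.3
position: [454.3, -328.1, 20.0]
tcp_rot: [-0.339, 3.11, 0.002]
contact_force: [0.4, -0.5, -1.6]
opening: 0.094
```

```bash
python3 go.py 453.6 -327.7 19.7 102.4;  python3 -c "
from meas import *
s=snap('scene');crop(s,'s25.png',180,110,90,70,8)"
```

```text
t 35.3 pos [ 454.3 -328.1   20. ] psi 102.4 q [-0.85  0.38  1.79  0.01  0.97 -2.64] F [ 0.4 -0.5 -1.6] open 0.094
-> [-0.02, 0.01, -0.01, np.float64(-0.01)] rows 0.0 | q6 now -151.0 pred -138
```

View pics/s25.png

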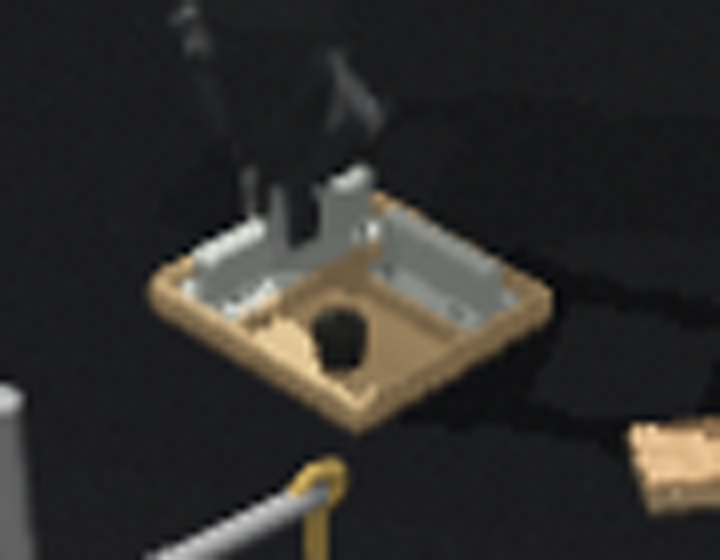

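It is down inside the compartment walls. I'll lower about 1 mm more, release and rise.

Emit:
{"method": "play_rows", "body": {"rows": [[0,0,-0.03,0],[0,0,-0.04,0],[0,0,-0.04,0]]}}

```text
time: 35.6
position: [454.5, -328.3, 19.7]
tcp_rot: [-0.339, 3.11, 0.002]
contact_force: [-2.5, 3.2, 9.2]
opening: 0.1
```

Emit:
{"method": "play_rows", "body": {"rows": [[0,0,0,0],[0,0,0,0],[0,0,0,0],[0,0,0,0],[0,0,0.02,0],[0,0,0.4,0],[0,0,1.0,0],[0,0,1.9,0],[0,0,2.8,0],[-0.4,-0.6,3.6,0]], "fingers": 165}}

```text
time: 36.43
position: [440.7, -348.8, 164.7]
tcp_rot: [-0.345, 3.108, 0.003]
contact_force: [1.2, -1.5, -0.1]
opening: 0.353
```

Emit:
{"method": "play_rows", "body": {"rows": [[-0.5,-0.8,0.3,-1],[-1,-1.6,0.6,-2],[-1.5,-2.4,0.6,-3],[-2,-3.2,0.6,-4],[-2.5,-4,0.6,-5],[-2.5,-4,0.6,-5]]}}

```text
time: 36.93
position: [336.6, -514.1, 188.9]
tcp_rot: [0.35, 3.108, -0.007]
contact_force: [0.4, -0.6, -0.7]
opening: 0.353
```

```bash
python3 - <<'E'
from meas import *
from go import goto
s=snap('scene');crop(s,'s26.png',130,110,160,130,5)
s=snap('top');save(s,'t26.png');brackets(s);report(s)
for r,st in cork(s): print([np.round(x,2) for x in r])
c=np.array([445.6,-287.7]);R=R2(np.radians(12.4))
print('slots long',c+R@[0,-41],'short',c+R@[-34,24])
goto()
E
```

```text
br [380 206  21  39 500] 176 web ctr [ 454.7 -327.9] rect [ 454.7 -327.7] [97.7 13.8 13. ] line 13.1 | outline [ 453.6 -328.6] [103.7  37.8  12.8]
br [357 233  27  18 345] 95 web ctr [ 406.1 -269.7] rect [ 406.1 -271.2] [ 67.2  10.6 -77.8] line -76.6 | outline [ 407.6 -273.9] [ 72.9  37.7 -77.8]
br [116 259  15  17 179] 61 web ctr [319.8 414.8] rect [322.6 411.8] [45.1 25.5 20.9] line 27.7 | outline [323.2 414.1] [44.6 39.8  2.1]
[array([ 785.05, -201.61]), np.float64(133.0), np.float64(40.08), np.float64(3.09)]
[array([579.63,  31.39]), np.float64(127.16), np.float64(55.61), np.float64(5.85)]
[array([346.05, -88.21]), np.float64(132.18), np.float64(39.36), np.float64(-22.65)]
slots long [ 454.40414841 -327.74356341] short [ 407.23949468 -271.56086644]
t 37.03 pos [ 339.8 -509.6  188.4] psi 77.6 q [-1.19  0.28  1.54  0.01  1.31 -2.54] F [ 0.7  0.5 -0.2] open 0.355
```

View pics/s26.png

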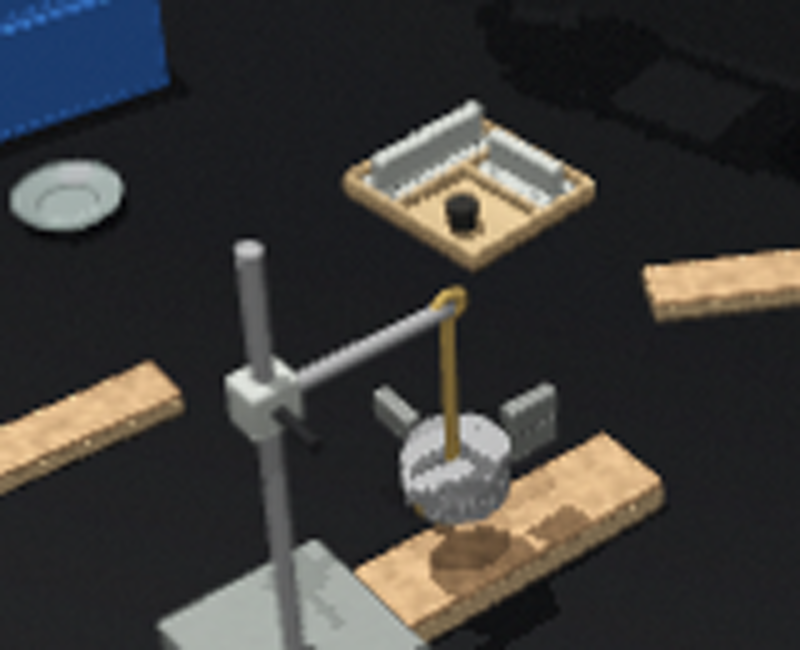

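View pics/t26.png

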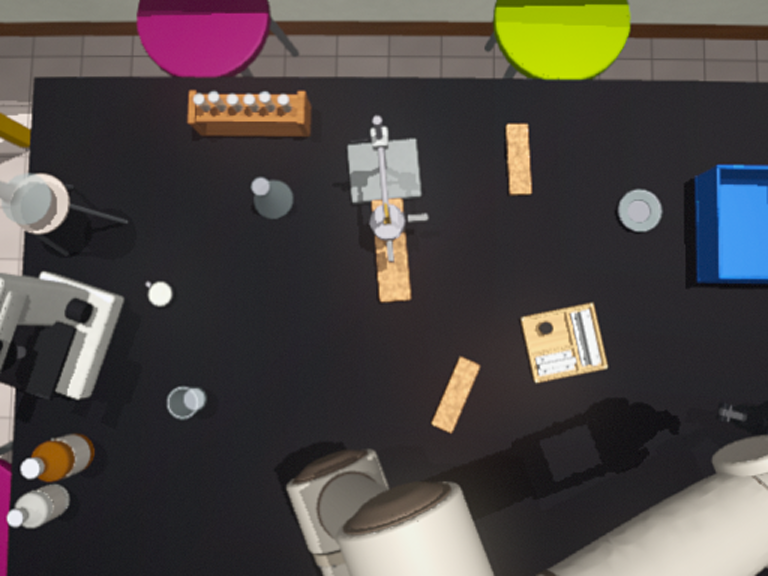

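Everything looks in place: both brackets in the tray, the stack at (388,221), and the mat flush. One last numeric check of stack and mat.

```bash
python3 - <<'E'
from meas import *
s=snap('top');C=cloud(s);H,S,V=masks(s)
m=(S<45)&(V>110)&(np.hypot(C[...,0]-650,C[...,1]-38)<36)&(C[...,2]>95)&(C[...,2]<118)
m=max(comps(m,50),key=lambda r:r[1][4])[0]
cs,_=cv2.findContours(m.astype(np.uint8),0,1);P=onz(s,max(cs,key=len)[:,0].astype(float),105)[:,:2]
print('stack top circle',cv2.minEnclosingCircle(P.astype(np.float32)))
mm=cv2.erode(m.astype(np.uint8),np.ones((3,3)))>0
Q=C[mm];A=np.c_[Q[:,:2]-[650,38],np.ones(len(Q))];print('plane',np.linalg.lstsq(A,Q[:,2],rcond=None)[0].round(3),len(Q))
mt=(S>70)&(V>60)&(H<25)&(C[...,0]>480)&(C[...,0]<720)&(abs(C[...,1]-30)<60)&(C[...,2]<40)
r=fillrect(s,mt,22);print('mat',[np.round(x,2) for x in r])
d=np.array([704.9,44.3]);R=R2(np.radians(6.2));print('mat in dock',((r[0]-d)@R).round(1))
s0=__import__('pickle').load(open('top0.pkl','rb'))
print('flask/beaker change',[int(np.abs(s['img'][a:b,c:e].astype(int)-s0['img'][a:b,c:e]).max()) for a,b,c,e in((115,148,165,200),(255,282,108,140))])
E
```

```text
stack top circle ((649.3359985351562, 39.959842681884766), 30.34984016418457)
plane [2.00000e-03 1.00000e-02 1.04371e+02] 224
mat [array([610.76,  33.51]), np.float64(192.79), np.float64(62.29), np.float64(6.06)]
mat in dock [-94.8  -0.6]
flask/beaker change [8, 9]
```

```bash
python3 -c "
from station import order
print(order.hand_in())"
```

```text
the job is handed in; nothing more can be done
None
```

The weight station is set up, and I handed the job in at about 37 s of robot time; the hand-in gives no verdict. I slid the large mat flush to the stand base first, then hung the three discs I found, then put both brackets in the tray. Partway through, the short bracket was knocked a few centimetres aside, so I located it again before picking it up.

| Item | Last camera check |
|---|---|
| Mat | about 95 mm in front of the base face (95 is flush), 0.6 mm off centre, square to within about 0.5° |
| Disc stack | top disc centre about 2 mm from the rod, tilt about 0.01 rad, top face at 104 mm (105 expected) |
| Disc slots | the middle disc is turned a quarter turn from the ones above and below it |
| Long bracket | within about 1 mm of its compartment centre, web up |
| Short bracket | within about 2 mm of its compartment centre, web up |
| Flask and beaker | unchanged in the images |

No final check failed. There were two disagreements:
- **Tray position:** the two cameras differed by about 2 mm, and I used the average.
- **Disc tilt:** the slanted camera showed up to 5° on the middle disc just after it was placed, probably from side-face points in the fit. I did not re-measure that disc on its own, but the finished stack reads level from above.

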